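# Set out the lenses in the display tray and close it with its pinned cover

## Robot

A 7-joint arm with a two-finger parallel gripper is mounted at the origin on the work surface. World frame = base frame: x ahead of the robot, y to its left, z up, the work surface at z = 0. Lengths are in m, angles in rad, forces in N, time in s.
With the tool pointing down it reaches from about 0.425 to 0.925 m from the base axis. Payload 6.8 kg.
Tool frame: the origin (TCP) lies on the centre line of the jaws, within the pads' length; the fingertips stand 11 mm ahead of it and the grasp point (between the pads) lies 8 mm behind it; z points along the fingers, y is the direction in which the jaws open and shut (so a half turn about z gives the same grasp; the last joint's range is limited). The gripper opens to 85 mm and grips with 20 to 120 N. Pads are 22 mm wide; open, the fingers measure 114 mm over their backs; the gripper's body (76 mm by 85 mm) begins 54 mm behind the grasp point. The pads swing forward as they close: fully open they stand 13 mm farther back than shut.
Start: joints at [-1.287, 0.477, 0.022, 1.555, -0.011, 1.109, -0.083], TCP at [0.258, 0.624, 0.242] pointing down, gripper open.
Joint ranges: [-2.96, 2.96], [-0.34, 2.1], [-1.41, 1.46], [0.24, 2.44], [-1.37, 4.51], [0.17, 1.92], [-2.96, 2.96]. Speed limits (rad/s): [2.39, 2.39, 3.14, 3.14, 3.14, 3.14, 3.14].

## Interface

Orientations are given as a rotation vector (axis times angle).
In Python, from bench import r gives the robot as it stands.
- The arm moves only by the tool send_rows, never from a script. Its argument "deltas" is a list of rows, each a list of 7 numbers: the opening, from 0 (shut) to 1 (fully open), then the shift along the tool's x, y, z as a fraction of full scale, then the turn, a rotation vector about the tool's x, y, z as a fraction of full scale. In form: [[hand, x, y, z, ax, ay, az], ...]. A call has 1 to 20 rows; each row is the pose to reach, as a shift and turn from the pose commanded when the call began, along the tool's axes at that moment, turning the shorter way round; what a row does not reach only later rows make up. Full scale, the value 1, is 150 mm for a shift and 180 degrees for a turn. A row lasts 1/12 s, in which the tool goes at most 41.7 mm and 7.16 degrees, less where a joint would pass 70% of its speed; a pose out of reach is approached as far as the arm can. A call with a number of a shift or a turn outside -1 to 1 is refused whole. A call with a gripper value outside its range is refused whole. The fingers move at their own pace and stop on an object; "squeeze" is the grip in N (left out, the last holds). Time passes only in rows, so rows that repeat a pose let the fingers close. It gives the time, the measured TCP pose, the force and the opening at its end, in the units of the state.
- r.get_obs(): the state, without advancing time (a new reading comes with each control period).
- r.grab_frame(name): name is "side" or "top"; returns a dict with "pixels" (480x640x3 uint8, red, green, blue), "camera_matrix" (3x3 intrinsics, pixels), "rvec" (rotation vector, rad) and "tvec" (3), from world to camera coordinates, as OpenCV has them. Camera axes: x right, y down, z forward; pixel columns grow to the right and rows downward; lengths in m; the calibration is good to about 2 mm. A picture is of the moment at which its call begins. There is no depth.
- r.hand_in(): hands the job in, once; it reports no verdict.
The state is a dict: "clock": time; "joints": joint angles; "qvel": joint speeds; "tau": joint torques, N m; "tcp_pos": TCP position; "orientation": TCP orientation; "contact_force": force on the tool from outside, world axes, zero at the start; "moment": the same for the moment, N m; "grip_width": finger opening in m.
Only numpy, scipy, OpenCV 4.12 (cv2) and the standard library are available. Lean on these libraries where they do the work, as an engineer would, in place of code of your own. Each camera call takes 0.05 s, during which the arm holds its last target. There are 200 camera calls.

## Task

Get the lens display ready: with the lens spoon, carry every lens, one at a time, from the plain rack to a free nest of the display tray, rims flat on the wall tops, never touching a lens with the gripper or dropping one, and lay the spoon back on its rubber pad. Then take the clear cover by its handle and lower it, kept level, over the tray's two guide pins until it sits fully down on both posts, letting go only then and not pressing on the lenses. Leave the camera, torch and wooden box where they are.

Things in the scene. Friction and masses are not known exactly. Their poses are not given: they have to be found in the camera images.
- lens0_c (a point): Centre of a lens (all alike; some may be absent): a stepped disc 18 mm high, black rim 62 mm in diameter and 6 mm thick on top, steel barrel 26 mm in diameter and 12 mm long below. The point is on the axis at the rim's underside, 12 mm above the barrel's foot; z up. 70 g. Starts hanging by its rim in a slot of the rack
- lens1_c (a point): Centre of a lens (all alike; some may be absent): a stepped disc 18 mm high, black rim 62 mm in diameter and 6 mm thick on top, steel barrel 26 mm in diameter and 12 mm long below. The point is on the axis at the rim's underside, 12 mm above the barrel's foot; z up. 70 g. Starts hanging by its rim in a slot of the rack
- lens2_c (a point): Centre of a lens (all alike; some may be absent): a stepped disc 18 mm high, black rim 62 mm in diameter and 6 mm thick on top, steel barrel 26 mm in diameter and 12 mm long below. The point is on the axis at the rim's underside, 12 mm above the barrel's foot; z up. 70 g. Starts hanging by its rim in a slot of the rack
- lens3_c (a point): Centre of a lens (all alike; some may be absent): a stepped disc 18 mm high, black rim 62 mm in diameter and 6 mm thick on top, steel barrel 26 mm in diameter and 12 mm long below. The point is on the axis at the rim's underside, 12 mm above the barrel's foot; z up. 70 g. Starts hanging by its rim in a slot of the rack
- rack: Fixed comb-shaped wooden rack without pins: five walls 38 mm high, 70 mm deep (along x), leaving four slots 47 mm wide, open above and to -x (robot side), centred at x = 0, y = -102, -34, 34, 102 mm. Lenses hang by their rims on the wall tops, barrel foot 26 mm above the table. Base board 4 mm thick, tie strip 18 mm high at x 39 to 51 mm. Origin: centre of underside; z up
- tray: Fixed display tray: the same comb as the rack in paler wood, plus an aluminium post 60 mm high (60 x 20 mm) at each end, at y = -152 and 152 mm, with a steel guide pin on each: 12 mm in diameter, 35 mm tall, the top 12 mm tapering to 5 mm. Origin: centre of underside; slots open to -x; z up
- nest0 (a point): Nest 0 of the tray: centre of its slot (x = 0, y = -102 mm in the tray), at the height of the wall tops (38 mm). A lens lies right when its centre is here. Axes as the tray's
- nest1 (a point): Nest 1 of the tray: centre of its slot (x = 0, y = -34 mm in the tray), at the height of the wall tops (38 mm). A lens lies right when its centre is here. Axes as the tray's
- nest2 (a point): Nest 2 of the tray: centre of its slot (x = 0, y = 34 mm in the tray), at the height of the wall tops (38 mm). A lens lies right when its centre is here. Axes as the tray's
- nest3 (a point): Nest 3 of the tray: centre of its slot (x = 0, y = 102 mm in the tray), at the height of the wall tops (38 mm). A lens lies right when its centre is here. Axes as the tray's
- seat (a point): Point midway between the tray's two posts at the height of their tops (60 mm), where the centre of the cover's underside belongs. Axes as the tray's; the pins are at y = -152 and 152 mm
- pin0 (a point): Tip of the guide pin at the tray's -y end, 95 mm above the table
- pin1 (a point): Tip of the guide pin at the tray's +y end, 95 mm above the table
- spoon_grip (a point): Centre of the lens spoon's handle: a straight wooden bar 104 mm long (along x), 14 mm wide (y), 24 mm high, its centre 63 mm above the spoon's underside. x points to the pocket, z up. A flat neck 12 mm wide, 5 mm thick runs from the pocket to an upright stem, 43 to 49 mm ahead of this point, that rises to the handle. 160 g
- spoon_pocket (a point): Centre of the pocket's floor, 85 mm ahead of the handle's centre and 4 mm above the spoon's underside; axes as the spoon's. The pocket is a flat-bottomed round cup, inside 32 mm, outside 38 mm wide, rim 9 mm above the underside. A lens barrel fits it with 3 mm play each way; brought up through a slot from below, it lifts the lens
- spoon_foot (a point): Underside of the spoon's rest foot (70 mm wide in y, 16 mm long), 50 mm behind the handle's centre, level with the pocket's underside; axes as the spoon's
- pad_c (a point): Centre of the top of the fixed black rubber pad, 260 mm (x) by 150 mm (y), 3 mm thick, on which the spoon lies
- cover_handle (a point): Handle centre of the cover, 30 mm above its underside. Cover: frame 90 mm (x) by 344 mm (y) with clear window; end bars 12 mm thick, each with a through hole 14.5 mm wide at y = -152 and 152 mm. Handle: black bar 15 mm wide (x), 90 mm long (y), top 44 mm above the underside, 36 mm tall. About 450 g, balanced at the handle, alike both ways round. Starts flat on the table
- cover_under (a point): Centre of the cover's underside, below the handle; axes as the cover's
- camera: Bystander: black camera 130 mm wide, 45 mm deep, 105 mm high, origin at its underside
- torch: Bystander: aluminium hand torch lying down, 160 mm long, 28 mm thick, origin at its underside
- casebox: Bystander: dark wooden box 90 x 120 x 50 mm, origin at its underside
There are look-alikes about, which are no part of the job. Leave any green or red look-alike of the part that bears spoon_grip alone.

How it is judged:
By the outcome, as a careful person would: the job done as asked, in the order asked, and still so for the second after the job is handed in, with the robot touching nothing.
Of lens0, lens1, lens2, lens3 only 2 to 4 are there at a start; the rules pass over those that are not, and their reading is None.
At some moment in a run one of cover, spoon may be knocked a few centimetres aside while the robot is not near it.
It also fails if it takes over 210 s, if anything falls off the work surface, if the arm or the gripper's body presses on something with over 40 N, if the wrist force passes 120 N, or if a joint passes its speed limit or range.

## Working session

There is one attempt and no reset: what is moved stays moved. The work goes in short steps, Python scripts to look and compute and a tool call to move; the robot and the scene stay as the last step left them, time stands still between calls to the robot, and variables do not carry over. Pictures are saved under pics/ and viewed, about 12 in all and at most 16, crops included, and the job is handed in when it is done.

Besides the shell and the picture viewer there is one more tool, called after "Emit:" by a JSON object that holds its "name" and its "arguments". send_rows: Moves the arm, as the interface text tells. Shift numbers are shares of 150 mm and turn numbers shares of 180 degrees, none past 1 either way. Its arguments: {"type":"object","properties":{"deltas":{"type":"array","items":{"type":"array","items":{"type":"number"}}},"squeeze":{"type":"number"}},"required":["deltas"]}

```bash
ls; mkdir -p pics; cat > h.py <<'E'
import numpy as np, cv2
from bench import r
from scipy.spatial.transform import Rotation as R
def grab(n,f=None):
    d=r.grab_frame(n)
    if f: cv2.imwrite('pics/'+f,cv2.cvtColor(d['pixels'],cv2.COLOR_RGB2BGR))
    return d
def ray(d,uv,z):
    M=R.from_rotvec(np.ravel(d['rvec'])).as_matrix();t=np.ravel(d['tvec'])
    c=-M.T@t
    v=M.T@np.linalg.inv(d['camera_matrix'])@np.array([uv[0],uv[1],1.])
    return c+v*(z-c[2])/v[2]
def proj(d,p):
    return cv2.projectPoints(np.array(p,float).reshape(-1,3),np.array(d['rvec'],float),np.array(d['tvec'],float),d['camera_matrix'],None)[0].reshape(-1,2)
def cam(d):
    M=R.from_rotvec(np.ravel(d['rvec'])).as_matrix();return -M.T@np.ravel(d['tvec'])
E
python3 - <<'E'
from h import *
import pickle
o=r.get_obs();print({k:np.round(v,3) for k,v in o.items()})
for n in('top','side'):
    d=grab(n,n+'0.png');pickle.dump(d,open(n+'0.pkl','wb'));print(n,cam(d).round(3),np.round(d['camera_matrix'],1).tolist(),[ray(d,p,0).round(3).tolist() for p in((0,0),(639,0),(0,479),(639,479))])
E
```

```text
pics
{'clock': np.float64(0.0), 'joints': array([-1.287,  0.478,  0.022,  1.556, -0.012,  1.109, -0.083]), 'qvel': array([ 0.001, -0.002,  0.   ,  0.001,  0.   ,  0.001,  0.002]), 'tau': array([ 0.0000e+00, -5.9647e+01,  1.6080e+00, -2.8119e+01,  1.2000e-02,
        9.0000e-03, -0.0000e+00]), 'tcp_pos': array([0.258, 0.623, 0.241]), 'orientation': array([-6.110e-01, -3.081e+00,  3.000e-03]), 'contact_force': array([ 0.129,  0.91 , -0.433]), 'moment': array([-0.019, -0.007,  0.035]), 'grip_width': np.float64(0.086)}
top [ 0.369 -0.096  1.325] [[442.4, 0.0, 324.1], [0.0, 442.4, 238.3], [0.0, 0.0, 1.0]] [[1.258, 0.91, 0.0], [1.246, -1.115, 0.0], [-0.187, 0.825, 0.0], [-0.21, -1.003, 0.0]]
side [ 0.436 -1.008  0.961] [[495.9, 0.0, 318.3], [0.0, 495.9, 234.9], [0.0, 0.0, 1.0]] [[-1.11, 1.719, 0.0], [2.312, 1.802, 0.0], [-0.116, -0.658, 0.0], [1.061, -0.686, 0.0]]
```

View pics/top0.png

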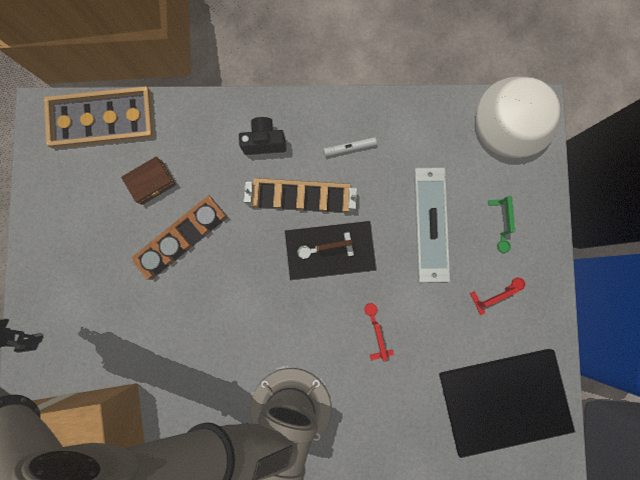

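View pics/side0.png

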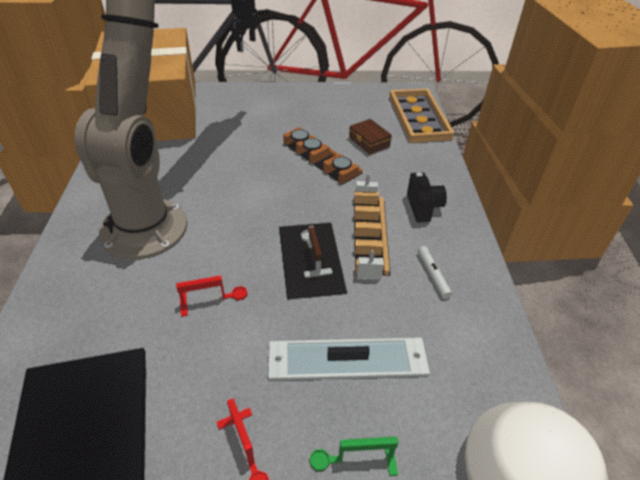

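The top view shows the rack with 3 lenses at (150,260), (169,246) and (206,214), and a free slot at (188,230). The tray is at (303,195), the spoon on its pad at (328,247) with its pocket at (305,252), and the cover at (433,225). The side view agrees. Next I'll measure with masks and look at enlarged crops.

```bash
python3 - <<'E'
from h import *
import pickle
T=pickle.load(open('top0.pkl','rb'));S=pickle.load(open('side0.pkl','rb'))
def crop(d,x,y,w,h,k):
    return cv2.cvtColor(cv2.resize(d['pixels'][y:y+h,x:x+w],None,fx=k,fy=k,interpolation=cv2.INTER_CUBIC),cv2.COLOR_RGB2BGR)
a=crop(T,120,170,266,110,3)   # rack tray spoon
b=crop(S,270,120,133,90,3); c=crop(S,270,175,133,130,3)
b=cv2.copyMakeBorder(b,0,120,0,0,cv2.BORDER_CONSTANT)
cv2.imwrite('pics/z1.png',a); cv2.imwrite('pics/z2.png',np.hstack([b,c]))
for n,uv,z in [('lensA',(150,260),.044),('lensB',(169,246),.044),('lensC',(206,214),.044),('pocket',(305,252),.01),('grip',(330,245),.078),('cover',(433,225),.044),('tray0',(303,195),.038),('pin',(249,190),.095),('pin',(352,198),.095)]:
    p=ray(T,uv,z);print(n,p.round(3),np.hypot(*p[:2]).round(3),proj(S,p).round())
E
```

```text
lensA [0.431 0.399 0.044] 0.587 [[299. 135.]]
lensB [0.471 0.345 0.044] 0.584 [[311. 144.]]
lensC [0.564 0.239 0.044] 0.612 [[342. 164.]]
pocket [ 0.452 -0.048  0.01 ] 0.455 [[307. 237.]]
grip [ 0.467 -0.121  0.078] 0.482 [[314. 238.]]
cover [ 0.525 -0.423  0.044] 0.675 [[344. 349.]]
tray0 [ 0.619 -0.044  0.038] 0.62 [[369. 228.]]
pin [0.623 0.106 0.095] 0.632 [[367. 177.]]
pin [ 0.598 -0.184  0.095] 0.626 [[368. 251.]]
```

View pics/z1.png

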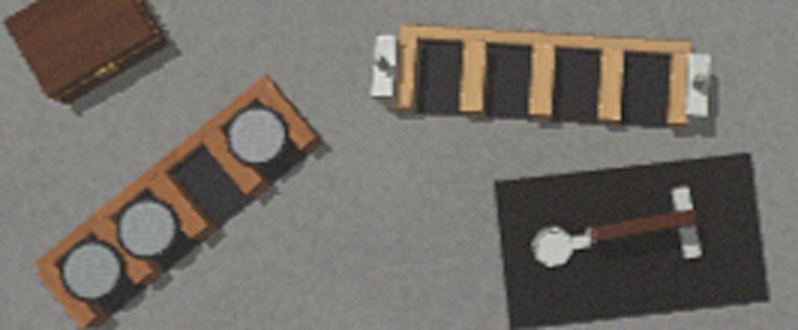

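View pics/z2.png

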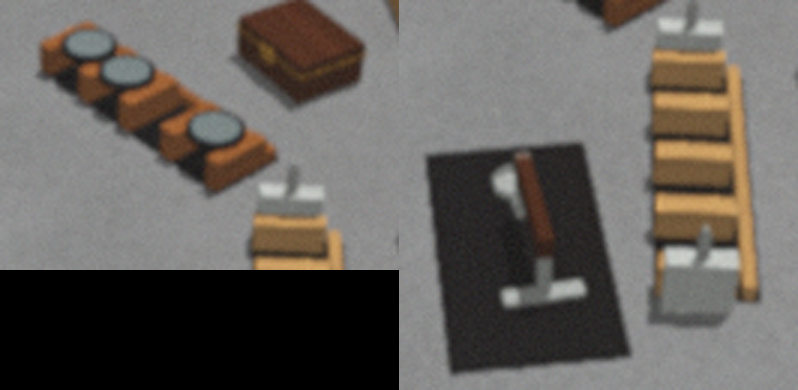

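The crops show lens discs (crop 1) at about (90,268), (148,228) and (257,135). Tray pins are at (382,64) and (702,83), the spoon pocket at (552,246), and the handle runs (593,236) to (692,216). Now I'll fit these precisely in both views.

```bash
cat > m.py <<'E'
from h import *
def tri(T,S,a,b):
    o1=cam(T);o2=cam(S);d1=ray(T,a,0)-o1;d2=ray(S,b,0)-o2
    A=np.stack([d1,-d2],1);s=np.linalg.lstsq(A,o2-o1,rcond=None)[0]
    p,q=o1+d1*s[0],o2+d2*s[1];return (p+q)/2,np.linalg.norm(p-q)
def up(d,roi,k=4):
    x,y,w,h=roi;return cv2.resize(d['pixels'][y:y+h,x:x+w],None,fx=k,fy=k,interpolation=cv2.INTER_CUBIC)
def blobs(mask,roi,k=4,amin=60):
    n,l,s,c=cv2.connectedComponentsWithStats(mask.astype(np.uint8))
    return [(s[i,4],(c[i]+.5)/k-.5+np.array(roi[:2]),l==i) for i in np.argsort(-s[:,4]) if i>0 and s[i,4]>amin] if n>1 else []
def hsv(im): return [c.astype(int) for c in cv2.split(cv2.cvtColor(im,cv2.COLOR_RGB2HSV))]
def rect(b,roi,k=4):
    ys,xs=np.nonzero(b[2]);(c,s,a)=cv2.minAreaRect(np.stack([xs,ys],1).astype(np.float32))
    return cv2.boxPoints((c,s,a))/k+np.array(roi[:2])-.375
E
python3 - <<'E'
from m import *
import pickle
T=pickle.load(open('top0.pkl','rb'));S=pickle.load(open('side0.pkl','rb'))
px=lambda d,u,v:d['pixels'][v,u].tolist()
print('lens',px(T,150,260),px(S,312,143),'wood rack',px(T,180,219),'tray wood',px(T,300,183),'table',px(T,260,240),'handle',px(T,330,245),'pocket',px(T,304,252),'cover frame',px(T,430,175),'win',px(T,425,200),'foot',px(T,349,250))
for d,roi,nm in((T,(120,190,115,95),'T'),(S,(275,120,95,70),'S')):
    im=up(d,roi);h,s,v=hsv(im)
    for b in blobs((v>100)&(s>15)&(s<70)&(h>60)&(h<110),roi,amin=800)[:5]: print(nm,'lensblob',b[0],b[1].round(2))
    for b in blobs((s>110)&(h<20)&(v>60),roi,amin=800)[:4]: print(nm,'wood',b[0],b[1].round(1),rect(b,roi).round(1).tolist())
for d,roi,nm in((T,(285,225,95,50),'T'),(S,(285,220,55,70),'S')):
    im=up(d,roi);h,s,v=hsv(im)
    for b in blobs((s>100)&((h<20)|(h>170))&(v>45),roi,amin=300)[:3]: print(nm,'handle',b[0],b[1].round(2),rect(b,roi).round(1).tolist())
    for b in blobs((s<60)&(v>110),roi,amin=300)[:4]: print(nm,'white',b[0],b[1].round(2),rect(b,roi).round(1).tolist())
for d,roi,nm in((T,(405,160,55,130),'T'),(S,(260,325,180,65),'S')):
    im=up(d,roi);h,s,v=hsv(im)
    for b in blobs((v<70),roi,amin=100)[:4]: print(nm,'coverblk',b[0],b[1].round(2),rect(b,roi).round(1).tolist())
    for b in blobs((v>185)|((s>25)&(h>80)&(v>120)),roi,amin=5000)[:2]: print(nm,'cover',b[0],b[1].round(2),rect(b,roi).round(1).tolist())
roi=(240,170,120,50);h,s,v=hsv(up(T,roi))
for b in blobs((s>90)&(v>110)&(h<30),roi,amin=800)[:2]: print('traywood',b[0],b[1].round(1),rect(b,roi).round(1).tolist())
for b in blobs((s<45)&(v>160),roi,amin=300)[:3]: print('post',b[0],b[1].round(1),rect(b,roi).round(1).tolist())
E
```

```text
lens [135, 143, 138] [124, 137, 135] wood rack [154, 106, 67] tray wood [178, 144, 102] table [133, 133, 132] handle [86, 59, 44] pocket [190, 192, 185] cover frame [130, 131, 126] win [148, 158, 159] foot [111, 112, 109]
T wood 16986 [176.9 233.8] [[129.7, 258.3], [208.3, 194.3], [226.3, 216.5], [147.8, 280.4]]
T wood 1775 [139.5 193.8] [[129.1, 189.6], [152.9, 189.6], [152.9, 202.9], [129.1, 202.9]]
S lensblob 1789 [341.52 162.21]
S lensblob 1601 [311.82 142.97]
S lensblob 1415 [299.43 134.17]
S wood 7239 [323.7 157. ] [[304.6, 158.3], [317.4, 139.1], [343.4, 156.4], [330.5, 175.6]]
S wood 5192 [361.9 131.9] [[349.9, 119.6], [369.4, 119.6], [369.4, 146.4], [349.9, 146.4]]
S wood 4134 [348.4 172.9] [[334.1, 173.2], [355.8, 160.7], [362.1, 171.7], [340.4, 184.2]]
S wood 1652 [300.  146.9] [[292.5, 142.8], [302.0, 138.6], [307.2, 150.4], [297.7, 154.6]]
T handle 2325 [334.03 244.69] [[316.5, 245.4], [350.8, 239.2], [351.6, 244.0], [317.4, 250.2]]
T white 5809 [373.69 251.18] [[343.4, 224.6], [379.4, 224.6], [379.4, 274.4], [343.4, 274.4]]
T white 2631 [305.63 251.42] [[296.1, 247.2], 
[... 747 characters left out ...]
208.0], [435.7, 207.7], [436.9, 238.2], [430.1, 238.4]]
T cover 5481 [429.5  266.11] [[415.2, 197.2], [444.3, 195.7], [448.8, 280.5], [419.7, 282.0]]
S coverblk 7914 [347.79 353.13] [[327.4, 347.3], [368.1, 346.3], [368.4, 358.8], [327.7, 359.8]]
S cover 67435 [346.28 358.46] [[268.0, 341.1], [428.0, 336.9], [428.9, 373.0], [268.9, 377.2]]
traywood 18578 [300.6 191.8] [[250.8, 205.5], [252.4, 177.7], [350.1, 183.2], [348.6, 211.1]]
post 1771 [351.8 197.6] [[348.0, 207.6], [349.0, 187.3], [356.5, 187.7], [355.5, 208.0]]
post 915 [248.1 185.6] [[244.2, 191.2], [244.5, 181.0], [251.4, 181.2], [251.1, 191.4]]
post 867 [246.6 197.4] [[243.1, 191.4], [250.1, 191.4], [250.1, 201.4], [243.1, 201.4]]
```

```bash
cat >> m.py <<'E'
def plan(p,yaw,o=None,frm=None,cmd=None):
    """share-deltas from pose (pos,yaw; default measured) to tool-down pose with tool x at yaw(deg)"""
    Rt=lambda y:R.from_euler('z',y,degrees=True)*R.from_euler('x',180,degrees=True)
    if frm is None:
        o=o or r.get_obs();P=o['tcp_pos'];Q=R.from_rotvec(o['orientation'])
    else: P=np.array(frm[0]);Q=Rt(frm[1])
    d=Q.inv().apply(np.array(p)-P)/.15; t=(Q.inv()*Rt(yaw)).as_rotvec()/np.pi
    return d.round(4).tolist(),t.round(4).tolist()
def yaw():
    x=R.from_rotvec(r.get_obs()['orientation']).as_matrix();return np.degrees(np.arctan2(x[1,0],x[0,0])),x[:,2].round(4)
E
python3 - <<'E'
from m import *
import pickle
T=pickle.load(open('top0.pkl','rb'));S=pickle.load(open('side0.pkl','rb'))
pk=ray(T,(304,251.8),.012);e1=ray(T,(316.9,247.8),.078);e2=ray(T,(351.2,241.6),.078);f=ray(T,(349,244.5),.008)
print('pk',pk,'e1',e1,'e2',e2,'foot',f)
ang=lambda a,b:np.degrees(np.arctan2(*(b-a)[1::-1]))
print('yaw pk-foot',ang(f,pk),'handle',ang(e2,e1),'len',np.linalg.norm(pk-f)*1e3,np.linalg.norm(e1-e2)*1e3)
u=(pk-f)[:2];u/=np.linalg.norm(u)
print('grip from pk',pk[:2]-.085*u,'from foot',f[:2]+.05*u,'mid handle',((e1+e2)/2)[:2])
hb=rect  
for a,b in(((304,251.8),(304.3,236)),):print('tri pocket',tri(T,S,a,b))
print('handle mid side on z=.078', ray(S,(315.2,242.5),.07))
print('lens from side z.044',[ray(S,q,.044).round(4).tolist() for q in((299.43,134.17),(311.82,142.97),(341.52,162.21))])
print('lens from top',[ray(T,q,.044).round(4).tolist() for q in((150.2,259.3),(169.3,246),(205.7,215))])
print('yaw now',yaw())
print(plan([.462,-.125,.16],100))
E
```

```text
pk [ 0.45260562 -0.04499566  0.012     ] e1 [ 0.45939921 -0.08406304  0.078     ] e2 [ 0.47608065 -0.18126685  0.078     ] foot [ 0.47343596 -0.17933621  0.008     ]
yaw pk-foot 98.81387722811431 handle 99.73784310492054 len 136.004723951597 98.6247996555589
grip from pk [ 0.46562976 -0.12899192] from foot [ 0.4657747  -0.12992664] mid handle [ 0.46773993 -0.13266494]
tri pocket (array([ 0.44849999, -0.04520434,  0.01119028]), np.float64(0.008309946762181))
handle mid side on z=.078 [ 0.4710688  -0.12894207  0.07      ]
lens from side z.044 [[0.4327, 0.4027, 0.044], [0.4728, 0.3512, 0.044], [0.5629, 0.246, 0.044]]
lens from top [[0.433, 0.398, 0.044], [0.4711, 0.3438, 0.044], [0.5608, 0.2399, 0.044]]
yaw now (np.float64(157.5521253726482), array([-5.0e-04, -1.6e-03, -1.0e+00]))
([-3.1646, -4.0898, 0.55], [-0.0005, 0.0003, 0.3197])
```

Emit:
{"name": "send_rows", "arguments": {"deltas": [[1,-0.917,-0.52,0.1,0,0,0],[1,-0.917,-0.52,0.1,0,0,0],[1,-0.917,-0.52,0.1,0,0,0],[1,-0.917,-0.52,0.1,0,0,0],[1,-0.917,-0.52,0.1,0,0,0],[1,-0.917,-0.52,0.1,0,0,0]]}}

```text
clock: 0.6
tcp_pos: [0.3571, 0.4967, 0.2269]
orientation: [0.619, 3.08, -0.002]
contact_force: [-1.4, 0.8, 0.3]
grip_width: 0.0851
```

Emit:
{"name": "send_rows", "arguments": {"deltas": [[1,-0.917,-0.52,0.1,0,0,0],[1,-0.917,-0.52,0.1,0,0,0],[1,-0.917,-0.52,0.1,0,0,0],[1,-0.917,-0.52,0.1,0,0,0],[1,-0.917,-0.52,0.1,0,0,0],[1,-0.917,-0.52,0.1,0,0,0]]}}

```text
clock: 1.1
tcp_pos: [0.4531, 0.3738, 0.212]
orientation: [-0.616, -3.08, 0.001]
contact_force: [-0.4, -0.1, 0.6]
grip_width: 0.0853
```

Emit:
{"name": "send_rows", "arguments": {"deltas": [[1,-0.917,-0.52,0.1,0,0,0],[1,-0.917,-0.52,0.1,0,0,0],[1,-0.917,-0.52,0.1,0,0,0],[1,-0.917,-0.52,0.1,0,0,0],[1,-0.917,-0.52,0.1,0,0,0],[1,-0.917,-0.52,0.1,0,0,0]]}}

```text
clock: 1.6
tcp_pos: [0.5501, 0.2504, 0.197]
orientation: [-0.613, -3.081, -0.0]
contact_force: [-0.3, 0.7, -0.2]
grip_width: 0.0853
```

Emit:
{"name": "send_rows", "arguments": {"deltas": [[1,-0.15,-0.85,0.05,0,0,0],[1,-0.15,-0.85,0.05,0,0,0],[1,-0.15,-0.85,0.05,0,0,0],[1,-0.15,-0.85,0.05,0,0,0],[1,-0.15,-0.85,0.05,0,0,0],[1,-0.15,-0.85,0.05,0,0,0]]}}

```text
clock: 2.1
tcp_pos: [0.5216, 0.1268, 0.1902]
orientation: [0.606, 3.082, 0.003]
contact_force: [1.0, 0.7, 0.1]
grip_width: 0.0853
```

Emit:
{"name": "send_rows", "arguments": {"deltas": [[1,-0.15,-0.85,0.05,0,0,0],[1,-0.15,-0.85,0.05,0,0,0],[1,-0.15,-0.85,0.05,0,0,0],[1,-0.15,-0.85,0.05,0,0,0],[1,-0.15,-0.85,0.05,0,0,0],[1,-0.15,-0.85,0.05,0,0,0]]}}

```text
clock: 2.6
tcp_pos: [0.495, 0.0, 0.1825]
orientation: [0.606, 3.082, 0.002]
contact_force: [0.0, 0.5, 0.7]
grip_width: 0.0853
```

Emit:
{"name": "send_rows", "arguments": {"deltas": [[1,-0.15,-0.85,0.05,0,0,0.325],[1,-0.15,-0.85,0.05,0,0,0.325],[1,-0.15,-0.85,0.05,0,0,0.325],[1,-0.15,-0.85,0.05,0,0,0.325],[1,-0.15,-0.85,0.05,0,0,0.325],[1,-0.15,-0.85,0.05,0,0,0.325],[1,-0.15,-0.85,0.05,0,0,0.325],[1,-0.15,-0.85,0.05,0,0,0.325],[1,-0.15,-0.85,0.05,0,0,0.325],[1,-0.15,-0.85,0.05,0,0,0.325]]}}

```text
clock: 3.43
tcp_pos: [0.4676, -0.1267, 0.1748]
orientation: [2.031, 2.396, 0.001]
contact_force: [0.1, -0.2, 0.6]
grip_width: 0.0854
```

```bash
python3 - <<'E'
from m import *
o=r.get_obs();print(o['clock'],o['tcp_pos'],yaw(),o['joints'].round(2),o['contact_force'].round(1))
print(plan([.4662,-.130,.100],99));print(plan([.4662,-.130,.058],99))
d=grab('top');s=grab('side')
cv2.imwrite('pics/a1.png',cv2.cvtColor(np.hstack([cv2.resize(d['pixels'][170:310,230:430],None,fx=2,fy=2),cv2.resize(s['pixels'][150:290,230:430],None,fx=2,fy=2)]),cv2.COLOR_RGB2BGR))
E
```

```text
3.4333 [ 0.46757717 -0.12674991  0.17478611] (np.float64(99.43406136812646), array([ 4.e-04,  2.e-04, -1.e+00])) [-0.28  0.27  0.49  2.09 -0.17  0.82  0.48] [ 0.1 -0.2  0.6]
([-0.0199, -0.0128, 0.4986], [0.0001, -0.0, 0.0024])
([-0.02, -0.013, 0.7786], [0.0001, -0.0, 0.0024])
```

View pics/a1.png

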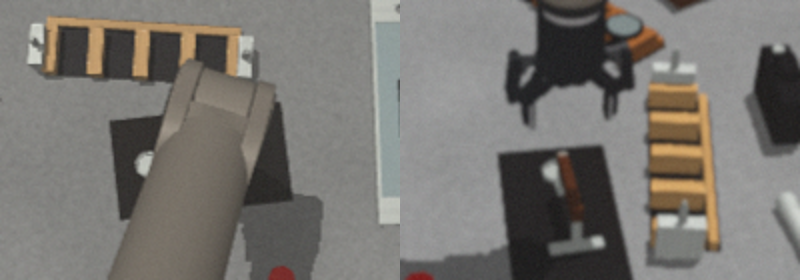

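The spoon is unmoved under the open jaws. I'll descend and grip.

Emit:
{"name": "send_rows", "arguments": {"deltas": [[1,-0.02,-0.013,0.25,0,0,0.0024],[1,-0.02,-0.013,0.45,0,0,0.0024],[1,-0.02,-0.013,0.6,0,0,0.0024],[1,-0.02,-0.013,0.7,0,0,0.0024],[1,-0.02,-0.013,0.778,0,0,0.0024],[1,-0.02,-0.013,0.778,0,0,0.0024],[0.5,-0.02,-0.013,0.778,0,0,0.0024],[0.3,-0.02,-0.013,0.778,0,0,0.0024],[0,-0.02,-0.013,0.778,0,0,0.0024],[0,-0.02,-0.013,0.778,0,0,0.0024],[0,-0.02,-0.013,0.778,0,0,0.0024],[0,-0.02,-0.013,0.778,0,0,0.0024],[0,-0.02,-0.013,0.778,0,0,0.0024],[0,-0.02,-0.013,0.778,0,0,0.0024]], "squeeze": 90}}

```text
clock: 4.7
tcp_pos: [0.4644, -0.1325, 0.0581]
orientation: [-2.048, -2.382, 0.0]
contact_force: [0.9, 0.1, -0.7]
grip_width: 0.0132
```

```bash
python3 - <<'E'
from m import *
o=r.get_obs();print(o['clock'],o['tcp_pos'],yaw(),o['grip_width'],o['contact_force'].round(1),o['moment'].round(2))
E
```

```text
4.7 [ 0.46444055 -0.13247536  0.05809324] (np.float64(98.6237601257703), array([-3.e-04,  1.e-04, -1.e+00])) 0.013174019226196489 [ 0.9  0.1 -0.7] [ 0.01 -0.1  -0.04]
```

Gripped (13 mm). I'll lift slightly first, while a script refines the lens and tray positions.

Emit:
{"name": "send_rows", "arguments": {"deltas": [[0,0,0,-0.05,0,0,0],[0,0,0,-0.15,0,0,0],[0,0,0,-0.3,0,0,0],[0,0,0,-0.5,0,0,0],[0,0,0,-0.7,0,0,0],[0,0,0,-0.8,0,0,0],[0,0,0,-0.8,0,0,0]]}}

```text
clock: 5.28
tcp_pos: [0.4666, -0.1331, 0.1817]
orientation: [2.046, 2.378, 0.007]
contact_force: [1.0, -0.3, -1.2]
grip_width: 0.0127
```

```bash
python3 - <<'E'
from m import *
import pickle
T=pickle.load(open('top0.pkl','rb'));S=pickle.load(open('side0.pkl','rb'))
def disc(d,uv,k=8,half=14):
    x,y=int(uv[0])-half,int(uv[1])-half
    g=cv2.cvtColor(up(d,(x,y,2*half,2*half),k),cv2.COLOR_RGB2GRAY)
    m=(g>90).astype(np.uint8)
    n,l=cv2.connectedComponents(m);lab=l[int((uv[1]-y)*k),int((uv[0]-x)*k)]
    b=(l==lab).astype(np.uint8);b=cv2.morphologyEx(b,cv2.MORPH_OPEN,np.ones((25,25)))
    c=max(cv2.findContours(b,0,1)[0],key=cv2.contourArea);e=cv2.fitEllipse(c)
    return (np.array(e[0])+.5)/k-.5+[x,y],np.array(e[1])/k
L=[]
for a,b in(((150,260),(299.4,134.2)),((169,246),(311.8,143)),((206,214),(341.5,162.2))):
    pa,ea=disc(T,a);pb,eb=disc(S,b);t,e=tri(T,S,pa,pb);q=ray(T,pa,.044);L.append(q)
    print(pa.round(2),ea.round(1),pb.round(2),eb.round(1),'top',q.round(4),'side',ray(S,pb,.044).round(4),'tri',t.round(4),round(e,4))
L=np.array(L)[:,:2];s=np.array([0,68,204.])/1000   # slots: A, B, C (fit line with known spacing)
A=np.stack([np.ones(3),s],1);c=np.linalg.lstsq(A,L,rcond=None)[0];print('dir',c[1],'norm',np.linalg.norm(c[1]),'rack x yaw',np.degrees(np.arctan2(c[1][1],c[1][0]))+90,'resid mm',((L-A@c)*1e3).round(1).tolist())
# tray
p0=ray(T,(352.25,197.65),.06);p1=ray(T,(247.3,191.2),.06);m=(p0+p1)/2;dd=p1-p0
y=np.degrees(np.arctan2(dd[1],dd[0]))-90;print('posts',p0.round(4),p1.round(4),'d',np.linalg.norm(dd),'mid',m.round(4),'yaw',y)
Rz=R.from_euler('z',y,degrees=True)
for k,yy in enumerate((-.102,-.034,.034,.102)):print('nest',k,(m+Rz.apply([0,yy,0])).round(4)[:2])
# wood rect
for q in((250.8,205.5),(252.4,177.7),(350.1,183.2),(348.6,211.1)):print('tw',ray(T,q,.03).round(3))
for q in((129.7,258.3),(208.3,194.3),(226.3,216.5),(147.8,280.4)):print('rw',ray(T,q,.03).round(3))
o=r.get_obs();print(o['tcp_pos'],o['contact_force'],o['moment'])
E
```

```text
[150.04 259.84] [17.8 18.6] [300.12 130.19] [25.6 33.6] top [0.4315 0.3984 0.044 ] side [0.4351 0.4268 0.044 ] tri [0.4327 0.3895 0.0676] 0.0048
[168.53 245.7 ] [17.9 18.5] [312.84 137.05] [20.4 30.9] top [0.472  0.3461 0.044 ] side [0.4769 0.3855 0.044 ] tri [0.4724 0.3349 0.077 ] 0.0061
[205.11 214.78] [17.9 18.4] [343.48 156.38] [21.9 26.9] top [0.5615 0.2416 0.044 ] side [0.571  0.2767 0.044 ] tri [0.5618 0.234  0.0738] 0.0095
dir [ 0.6401772  -0.76851489] norm 1.0002209705759948 rack x yaw 39.79448692371335 resid mm [[1.2, 0.0], [-1.8, -0.0], [0.6, 0.0]]
posts [ 0.6054 -0.1875  0.06  ] [0.627  0.1164 0.06  ] d 0.3047027130384442 mid [ 0.6162 -0.0355  0.06  ] yaw -4.058856646077729
nest 0 [ 0.609  -0.1373]
nest 1 [ 0.6138 -0.0695]
nest 2 [ 0.6186 -0.0016]
nest 3 [0.6234 0.0662]
tw [0.59  0.111 0.03 ]
tw [0.674 0.107 0.03 ]
tw [ 0.655 -0.184  0.03 ]
tw [ 0.571 -0.178  0.03 ]
rw [0.437 0.463 0.03 ]
rw [0.625 0.237 0.03 ]
rw [0.558 0.183 0.03 ]
rw [0.372 0.409 0.03 ]
[ 0.46657114 -0.13314676  0.18167981] [ 1.038109   -0.29411707 -1.16103232] [ 0.00037863 -0.03818641 -0.01500844]
```

```bash
python3 - <<'E'
from m import *
print(plan([.448,.149,.18],39.8));print(plan([.448,.149,.0655],39.8))
E
```

```text
([1.8784, 0.1586, 0.0105], [0.002, -0.0008, 0.3266])
([1.8791, 0.1538, 0.7738], [0.002, -0.0008, 0.3266])
```

Emit:
{"name": "send_rows", "arguments": {"deltas": [[0,0.1,0.01,0,0,0,0],[0,0.3,0.03,0,0,0,0],[0,0.5,0.04,0,0,0,0],[0,0.7,0.06,0,0,0,0],[0,0.9,0.08,0.01,0,0,0]]}}

```text
clock: 5.7
tcp_pos: [0.4552, 0.0038, 0.176]
orientation: [-2.048, -2.381, 0.001]
contact_force: [1.0, 1.1, -1.9]
grip_width: 0.0127
```

Emit:
{"name": "send_rows", "arguments": {"deltas": [[0,0.2,0.01,0,0,0,0.03],[0,0.4,0.03,0,0,0,0.06],[0,0.6,0.05,0,0,0,0.1],[0,0.8,0.07,0,0,0,0.13],[0,0.95,0.08,0.01,0.002,-0.001,0.165],[0,0.979,0.08,0.01,0.002,-0.001,0.2],[0,0.979,0.08,0.01,0.002,-0.001,0.23],[0,0.979,0.08,0.01,0.002,-0.001,0.26],[0,0.979,0.08,0.01,0.002,-0.001,0.29],[0,0.979,0.08,0.01,0.002,-0.001,0.315],[0,0.979,0.08,0.01,0.002,-0.001,0.3266],[0,0.979,0.08,0.01,0.002,-0.001,0.3266]]}}

```text
clock: 6.7
tcp_pos: [0.4453, 0.1494, 0.1743]
orientation: [-2.953, -1.068, 0.013]
contact_force: [-0.1, 0.1, -1.3]
grip_width: 0.0129
```

Emit:
{"name": "send_rows", "arguments": {"deltas": [[0,0,0,0.1,0,0,0],[0,0,0,0.25,0,0,0],[0,0,0,0.4,0,0,0],[0,0,0,0.55,0,0,0],[0,0,0,0.68,0,0,0],[0,0,0,0.74,0,0,0],[0,0,0,0.76,0,0,0],[0,0,0,0.76,0,0,0]]}}

```text
clock: 7.37
tcp_pos: [0.445, 0.1493, 0.0607]
orientation: [-2.952, -1.07, 0.013]
contact_force: [0.1, 0.8, -0.3]
grip_width: 0.0128
```

```bash
python3 - <<'E'
from m import *
import pickle
o=r.get_obs();print(o['clock'],o['tcp_pos'].round(4),yaw(),o['contact_force'].round(1),o['joints'].round(2))
d=grab('top');s=grab('side');pickle.dump((d,s),open('b.pkl','wb'))
cv2.imwrite('pics/b1.png',cv2.cvtColor(np.hstack([cv2.resize(d['pixels'][160:310,130:260],None,fx=3,fy=3),cv2.resize(s['pixels'][100:250,260:390],None,fx=3,fy=3)]),cv2.COLOR_RGB2BGR))
E
```

```text
7.3667 [0.445  0.1493 0.0607] (np.float64(39.8460040221554), array([-0.0079, -0.0015, -1.    ])) [ 0.1  0.8 -0.3] [-0.8   0.46  0.43  2.2  -0.36  0.56 -0.98]
```

View pics/b1.png

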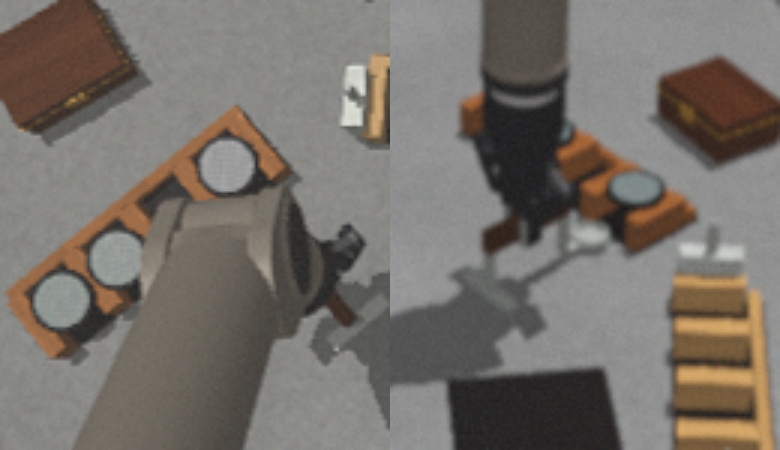

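```bash
python3 - <<'E'
from m import *
import pickle
T,S=pickle.load(open('b.pkl','rb'))
roi=(312,165,30,30);im=up(S,roi,8);h,s,v=hsv(im)
for b in blobs((s<40)&(v>130),roi,8,400)[:4]:
    print(b[0],b[1].round(2),rect(b,roi,8).round(1).tolist())
for uv in((326,179),):
    for z in(.0146,.012): print(z,ray(S,uv,z).round(4))
print(ray(S,(341.5,162.2),.044))
g=cv2.resize(S['pixels'][150:200,300:360],None,fx=10,fy=10,interpolation=cv2.INTER_CUBIC)
cv2.imwrite('pics/b2.png',cv2.cvtColor(g,cv2.COLOR_RGB2BGR))
E
```

```text
16335 [328.7  189.76] [[311.6, 181.1], [341.5, 181.1], [341.5, 194.5], [311.6, 194.5]]
5603 [324.76 177.86] [[318.7, 182.9], [319.9, 171.0], [332.9, 172.3], [331.7, 184.2]]
2323 [313.19 180.73] [[311.6, 175.1], [315.2, 175.1], [315.2, 187.0], [311.6, 187.0]]
0.0146 [0.5136 0.1998 0.0146]
0.012 [0.5138 0.2031 0.012 ]
[0.56280713 0.24603255 0.044     ]
```

View pics/b2.png

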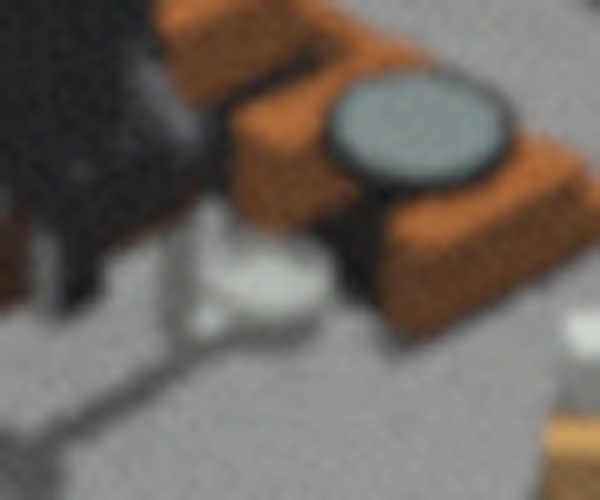

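```bash
python3 - <<'E'
from m import *
import pickle
T,S=pickle.load(open('b.pkl','rb'))
def ext(c,rad,z):
    a=np.linspace(0,2*np.pi,60);p=proj(S,np.stack([c[0]+rad*np.cos(a),c[1]+rad*np.sin(a),0*a+z],1))
    q=(p-[300,150]+.5)*10;return q.min(0).round(),q.max(0).round()
print('pocket rim obs x208-335 ytop237; pred(kin)',ext((.5126,.2056),.019,.0146), 'underside',ext((.5126,.2056),.019,.0056))
print('lens obs x325-518,y65(top rim)..; pred top', ext((.5615,.2416),.031,.044),'pred side',ext((.5628,.246),.031,.044),'rim underside',ext((.5628,.246),.031,.038))
# right wall front top-left corner, slot C center +-23.5 lateral at x=-35
u=np.array([.768,.64]);v=np.array([-.64,.768])
for C in((.5615,.2416),(.5628,.246)):
  C=np.array(C)
  for s in(-1,1):
    for z in(.038,.004):
      q=C-.035*u+s*.0235*v;print(C,s,z,((proj(S,[*q,z])[0]-[300,150]+.5)*10).round())
E
```

```text
pocket rim obs x208-335 ytop237; pred(kin) (array([199., 246.]), array([323., 322.])) underside (array([199., 269.]), array([321., 345.]))
lens obs x325-518,y65(top rim)..; pred top (array([317.,  77.]), array([517., 196.])) pred side (array([320.,  68.]), array([520., 187.])) rim underside (array([319.,  84.]), array([519., 203.]))
[0.5615 0.2416] -1 0.038 [385. 231.]
[0.5615 0.2416] -1 0.004 [380. 319.]
[0.5615 0.2416] 1 0.038 [282. 160.]
[0.5615 0.2416] 1 0.004 [278. 248.]
[0.5628 0.246 ] -1 0.038 [389. 222.]
[0.5628 0.246 ] -1 0.004 [384. 310.]
[0.5628 0.246 ] 1 0.038 [285. 152.]
[0.5628 0.246 ] 1 0.004 [282. 239.]
```

```bash
python3 - <<'E'
from m import *
print(plan([.4465,.1475,.0645],39.8));print(plan([.4920,.1853,.0645],39.8))
E
```

```text
([-0.0072, 0.0137, -0.0179], [-0.0011, 0.0014, 0.0002])
([0.3871, 0.0145, -0.0196], [-0.0011, 0.0014, 0.0002])
```

Emit:
{"name": "send_rows", "arguments": {"deltas": [[0,0,0.0137,-0.018,-0.001,0.0014,0],[0,0,0.0137,-0.018,-0.001,0.0014,0],[0,0.05,0.014,-0.018,-0.001,0.0014,0],[0,0.1,0.014,-0.019,-0.001,0.0014,0],[0,0.16,0.014,-0.019,-0.001,0.0014,0],[0,0.22,0.014,-0.019,-0.001,0.0014,0],[0,0.28,0.0145,-0.02,-0.001,0.0014,0],[0,0.34,0.0145,-0.02,-0.001,0.0014,0],[0,0.37,0.0145,-0.02,-0.001,0.0014,0],[0,0.387,0.0145,-0.02,-0.001,0.0014,0],[0,0.387,0.0145,-0.02,-0.001,0.0014,0],[0,0.387,0.0145,-0.02,-0.001,0.0014,0]]}}

```text
clock: 8.47
tcp_pos: [0.4911, 0.1849, 0.0636]
orientation: [-2.954, -1.07, 0.003]
contact_force: [-0.9, 0.5, -2.6]
grip_width: 0.0127
```

```bash
python3 - <<'E'
from m import *
import pickle
o=r.get_obs();print(o['clock'],o['tcp_pos'].round(4),yaw(),o['contact_force'].round(1),o['moment'].round(2))
s=grab('side');d=grab('top');pickle.dump((d,s),open('c.pkl','wb'))
g=cv2.resize(s['pixels'][140:200,290:360],None,fx=6,fy=6,interpolation=cv2.INTER_CUBIC)
g2=cv2.resize(d['pixels'][180:240,170:240],None,fx=5,fy=6,interpolation=cv2.INTER_CUBIC)
cv2.imwrite('pics/c1.png',cv2.cvtColor(np.hstack([g,g2]),cv2.COLOR_RGB2BGR))
E
```

```text
8.4667 [0.4911 0.1849 0.0636] (np.float64(39.817745510789635), array([-1.9e-03, -7.0e-04, -1.0e+00])) [-0.9  0.5 -2.6] [ 0.    0.04 -0.01]
```

View pics/c1.png

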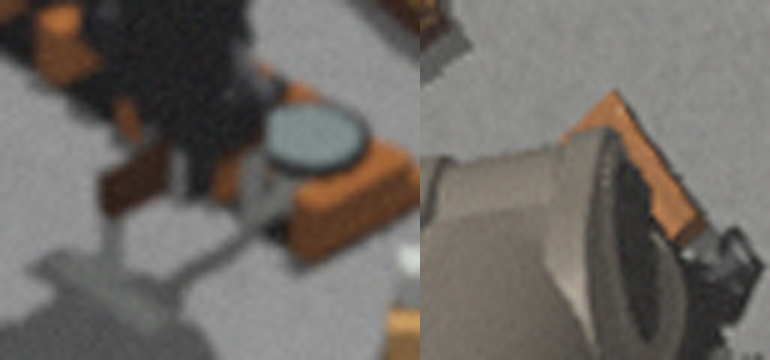

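Stem stands just behind the lens rim; pocket is in the slot. I'll raise slowly to take the lens.

Emit:
{"name": "send_rows", "arguments": {"deltas": [[0,0,0,-0.02,0,0,0],[0,0,0,-0.04,0,0,0],[0,0,0,-0.055,0,0,0],[0,0,0,-0.07,0,0,0],[0,0,0,-0.08,0,0,0],[0,0,0,-0.09,0,0,0],[0,0,0,-0.1,0,0,0],[0,0,0,-0.11,0,0,0],[0,0,0,-0.12,0,0,0],[0,0,0,-0.13,0,0,0],[0,0,0,-0.14,0,0,0],[0,0,0,-0.15,0,0,0],[0,0,0,-0.17,0,0,0],[0,0,0,-0.19,0,0,0],[0,0,0,-0.19,0,0,0]]}}

```text
clock: 9.82
tcp_pos: [0.4918, 0.1853, 0.0929]
orientation: [-2.953, -1.07, 0.0]
contact_force: [0.4, -0.3, -2.5]
grip_width: 0.0125
```

```bash
python3 - <<'E'
from m import *
import pickle
o=r.get_obs();print(o['clock'],o['tcp_pos'].round(4),yaw(),o['contact_force'].round(1),o['moment'].round(2))
s=grab('side');pickle.dump(s,open('c2.pkl','wb'))
g=cv2.resize(s['pixels'][140:200,290:360],None,fx=8,fy=8,interpolation=cv2.INTER_CUBIC)
cv2.imwrite('pics/c2.png',cv2.cvtColor(g,cv2.COLOR_RGB2BGR))
E
```

```text
9.8167 [0.4918 0.1853 0.0929] (np.float64(39.8262201443046), array([-4.e-04,  2.e-04, -1.e+00])) [ 0.4 -0.3 -2.5] [-0.1   0.04  0.01]
```

View pics/c2.png

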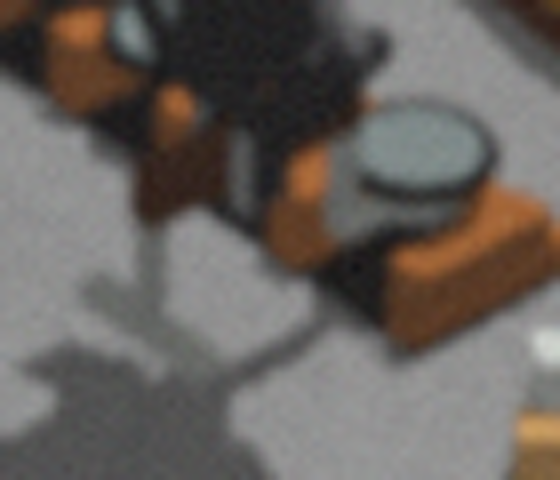

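The lens is up, level, in the cup. Now plan the carry to nest 3 and record the side-camera check on the lens.

```bash
cat >> m.py <<'E'
def lensside(S,roi=(275,120,95,70),zs=.044):
    h,s,v=hsv(up(S,roi))
    return [(b[0],b[1].round(2),ray(S,b[1],zs).round(4)) for b in blobs((v>100)&(s>15)&(s<70)&(h>60)&(h<110),roi,amin=500)[:5]]
def tcp_for(p,yawdeg,fwd=.0896,lat=-.0013):
    a=np.radians(yawdeg);u=np.array([np.cos(a),np.sin(a)]);v=np.array([-u[1],u[0]]);return np.array(p)-fwd*u-lat*v
E
python3 - <<'E'
from m import *
import pickle
S=pickle.load(open('c2.pkl','rb'))
print(lensside(S,(325,145,40,30),.0598))
t=tcp_for((.6234,.0662),-4.06);print(t)
P=r.get_obs()['tcp_pos']
print(plan([P[0],P[1],.165],39.8)); print(plan([*t,.165],-4.06,frm=([P[0],P[1],.165],39.8)))
print('pulls',plan([*t,.0645],-4.06,frm=([*t,.165],-4.06)))
E
```

```text
[(np.int32(1802), array([342.11, 157.87]), array([0.5639, 0.2468, 0.0598]))]
[0.5341169  0.07384051]
([-0.0002, -0.0002, -0.4822], [-0.0002, 0.0001, 0.0002])
([-0.2583, 0.7519, 0.0], [0.0, -0.0, 0.2437])
pulls ([0.0, -0.0, 0.67], [0.0, 0.0, 0.0])
```

Emit:
{"name": "send_rows", "arguments": {"deltas": [[0,0,0,-0.03,0,0,0],[0,0,0,-0.08,0,0,0],[0,0,0,-0.15,0,0,0],[0,0,0,-0.23,0,0,0],[0,0,0,-0.31,0,0,0],[0,0,0,-0.38,0,0,0],[0,0,0,-0.44,0,0,0],[0,0,0,-0.47,0,0,0],[0,0,0,-0.482,0,0,0],[0,0,0,-0.482,0,0,0]]}}

```text
clock: 10.7
tcp_pos: [0.4916, 0.1854, 0.165]
orientation: [-2.953, -1.07, 0.001]
contact_force: [-0.5, 0.3, -2.1]
grip_width: 0.0125
```

Emit:
{"name": "send_rows", "arguments": {"deltas": [[0,-0.005,0.02,0,0,0,0.006],[0,-0.02,0.06,0,0,0,0.018],[0,-0.04,0.11,0,0,0,0.035],[0,-0.06,0.17,0,0,0,0.055],[0,-0.08,0.24,0,0,0,0.075],[0,-0.105,0.31,0,0,0,0.095],[0,-0.13,0.38,0,0,0,0.12],[0,-0.155,0.45,0,0,0,0.145],[0,-0.18,0.52,0,0,0,0.165],[0,-0.2,0.58,0,0,0,0.185],[0,-0.22,0.64,0,0,0,0.205],[0,-0.235,0.69,0,0,0,0.222],[0,-0.25,0.73,0,0,0,0.235],[0,-0.256,0.747,0,0,0,0.241],[0,-0.258,0.752,0,0,0,0.2437],[0,-0.258,0.752,0,0,0,0.2437],[0,-0.258,0.752,0,0,0,0.2437]]}}

```text
clock: 12.12
tcp_pos: [0.5338, 0.0742, 0.1644]
orientation: [3.14, -0.109, -0.003]
contact_force: [0.1, -0.2, -2.3]
grip_width: 0.0128
```

```bash
python3 - <<'E'
from m import *
import pickle
o=r.get_obs();print(o['clock'],o['tcp_pos'].round(4),yaw(),o['contact_force'].round(1),o['moment'].round(2))
print(plan([.5341,.0738,.0645],-4.06))
s=grab('side');d=grab('top');pickle.dump((d,s),open('d.pkl','wb'))
zt=o['tcp_pos'][2]-.0511+.018
print(lensside(s,(330,130,70,70),zt),lensside(d,(230,150,60,70),zt))
g=cv2.resize(s['pixels'][130:230,310:410],None,fx=4,fy=4,interpolation=cv2.INTER_CUBIC)
g2=cv2.resize(d['pixels'][150:250,220:320],None,fx=4,fy=4,interpolation=cv2.INTER_CUBIC)
cv2.imwrite('pics/d1.png',cv2.cvtColor(np.hstack([g,g2]),cv2.COLOR_RGB2BGR))
E
```

```text
12.1167 [0.5338 0.0742 0.1644] (np.float64(-3.977701922375349), array([-1.7e-03, -1.0e-04, -1.0e+00])) [ 0.1 -0.2 -2.3] [-0.01  0.01 -0.03]
([0.0031, 0.0026, 0.666], [0.0001, 0.0005, 0.0005])
[(np.int32(2438), array([370.4 , 174.56]), array([0.6262, 0.0697, 0.1313]))] []
```

View pics/d1.png

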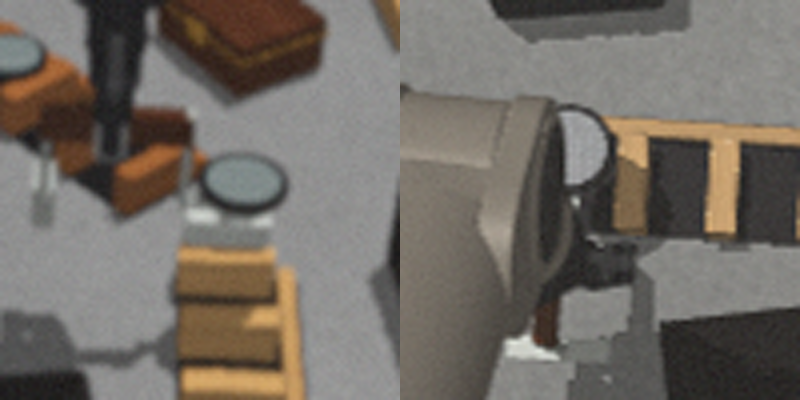

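Emit:
{"name": "send_rows", "arguments": {"deltas": [[0,0.003,0.0026,0.04,0,0.0005,0.0005],[0,0.003,0.0026,0.11,0,0.0005,0.0005],[0,0.003,0.0026,0.19,0,0.0005,0.0005],[0,0.003,0.0026,0.27,0,0.0005,0.0005],[0,0.003,0.0026,0.35,0,0.0005,0.0005],[0,0.003,0.0026,0.42,0,0.0005,0.0005],[0,0.003,0.0026,0.47,0,0.0005,0.0005],[0,0.003,0.0026,0.5,0,0.0005,0.0005],[0,0.003,0.0026,0.52,0,0.0005,0.0005],[0,0.003,0.0026,0.54,0,0.0005,0.0005],[0,0.003,0.0026,0.555,0,0.0005,0.0005],[0,0.003,0.0026,0.57,0,0.0005,0.0005],[0,0.003,0.0026,0.585,0,0.0005,0.0005],[0,0.003,0.0026,0.6,0,0.0005,0.0005],[0,0.003,0.0026,0.62,0,0.0005,0.0005],[0,0.003,0.0026,0.64,0,0.0005,0.0005],[0,0.003,0.0026,0.66,0,0.0005,0.0005],[0,0.003,0.0026,0.666,0,0.0005,0.0005],[0,0.003,0.0026,0.666,0,0.0005,0.0005]]}}

```text
clock: 13.8
tcp_pos: [0.5341, 0.0733, 0.0643]
orientation: [3.139, -0.113, -0.0]
contact_force: [0.1, 0.8, -1.3]
grip_width: 0.0128
```

```bash
python3 - <<'E'
from m import *
o=r.get_obs();print(o['clock'],o['tcp_pos'].round(4),yaw(),o['contact_force'].round(1),o['moment'].round(2))
s=grab('side')
print(lensside(s,(330,150,70,70),.044))
E
```

```text
13.8 [0.5341 0.0733 0.0643] (np.float64(-4.125912134519567), array([-2.e-04, -5.e-04, -1.e+00])) [ 0.1  0.8 -1.3] [ 0.03 -0.02 -0.02]
[(np.int32(2345), array([367.87, 199.23]), array([0.627 , 0.0685, 0.044 ]))]
```

Emit:
{"name": "send_rows", "arguments": {"deltas": [[0,-0.02,0,0,0,0,0],[0,-0.05,0,0,0,0,0],[0,-0.1,0,0,0,0,0],[0,-0.16,0,0,0,0,0],[0,-0.24,0,0,0,0,0],[0,-0.34,0,0,0,0,0],[0,-0.44,0,0,0,0,0],[0,-0.53,0,0,0,0,0],[0,-0.59,0,0,0,0,0],[0,-0.6,0,0,0,0,0],[0,-0.6,0,-0.1,0,0,0],[0,-0.6,0,-0.25,0,0,0],[0,-0.6,0,-0.4,0,0,0],[0,-0.6,0,-0.5,0,0,0],[0,-0.6,0,-0.5,0,0,0]]}}

```text
clock: 15.1
tcp_pos: [0.4468, 0.0803, 0.1422]
orientation: [-3.137, 0.113, -0.008]
contact_force: [0.4, -0.1, -2.9]
grip_width: 0.0128
```

```bash
python3 - <<'E'
from m import *
import pickle
o=r.get_obs();print(o['clock'],o['tcp_pos'].round(4),yaw(),o['contact_force'].round(1),o['moment'].round(2))
s=grab('side');d=grab('top');pickle.dump((d,s),open('e.pkl','wb'))
print(lensside(s,(330,150,70,70),.044),lensside(s,(275,120,60,40),.044))
for B in((.473,.3461),(.4315,.3984)):
    t=tcp_for(B,39.8);u=np.array([.7683,.6401]);p=t-.062*u;print(t,p,np.hypot(*p))
    print(plan([*p,.139],39.8))
E
```

```text
15.1 [0.4468 0.0803 0.1422] (np.float64(-4.140761557592826), array([ 0.0054,  0.0021, -1.    ])) [ 0.4 -0.1 -2.9] [ 0.02 -0.03 -0.02]
[(np.int32(2327), array([367.9 , 199.22]), array([0.627 , 0.0685, 0.044 ]))] [(np.int32(752), array([315.42, 143.07]), array([0.4845, 0.3507, 0.044 ]))]
[0.40332965 0.28974494] [0.35569505 0.25005874] 0.43479690018881545
([-0.675, -1.0865, 0.0055], [-0.0, -0.0006, -0.2439])
[0.36182965 0.34204494] [0.31419505 0.30235874] 0.43604969798298315
([-0.9758, -1.4145, 0.0053], [-0.0, -0.0006, -0.2439])
```

Emit:
{"name": "send_rows", "arguments": {"deltas": [[0,-0.05,-0.08,0,0,0,0],[0,-0.13,-0.2,0,0,0,0],[0,-0.22,-0.35,0,0,0,0],[0,-0.3,-0.48,0,0,0,0],[0,-0.338,-0.543,0.003,0,0,0]]}}

```text
clock: 15.62
tcp_pos: [0.3979, 0.1667, 0.1379]
orientation: [3.139, -0.109, -0.003]
contact_force: [-0.2, 0.1, -0.4]
grip_width: 0.0124
```

Emit:
{"name": "send_rows", "arguments": {"deltas": [[0,-0.08,-0.12,0,0,0,-0.03],[0,-0.17,-0.27,0,0,0,-0.06],[0,-0.26,-0.41,0,0,0,-0.1],[0,-0.32,-0.52,0,0,0,-0.13],[0,-0.338,-0.543,0.003,0,-0.0006,-0.165],[0,-0.338,-0.543,0.003,0,-0.0006,-0.2],[0,-0.338,-0.543,0.003,0,-0.0006,-0.23],[0,-0.338,-0.543,0.003,0,-0.0006,-0.244],[0,-0.338,-0.543,0.003,0,-0.0006,-0.244],[0,-0.338,-0.543,0.003,0,-0.0006,-0.244]]}}

```text
clock: 16.45
tcp_pos: [0.3548, 0.2491, 0.1378]
orientation: [2.954, 1.066, -0.005]
contact_force: [0.1, 0.0, -1.3]
grip_width: 0.0126
```

```bash
python3 - <<'E'
from m import *
o=r.get_obs();print(o['clock'],o['tcp_pos'].round(4),yaw(),o['joints'].round(2))
print(plan([.3557,.2501,.0645],39.8))
E
```

```text
16.45 [0.3548 0.2491 0.1378] (np.float64(39.682234236819546), array([-0.0025, -0.0021, -1.    ])) [-1.24  0.26  0.56  2.24 -0.21  0.7  -1.41]
([0.0105, -0.0009, 0.4886], [-0.0, 0.001, -0.0007])
```

Emit:
{"name": "send_rows", "arguments": {"deltas": [[0,0.01,-0.001,0.06,0,0.001,0],[0,0.01,-0.001,0.18,0,0.001,0],[0,0.01,-0.001,0.3,0,0.001,0],[0,0.01,-0.001,0.4,0,0.001,0],[0,0.01,-0.001,0.46,0,0.001,0],[0,0.01,-0.001,0.485,0,0.001,0],[0,0.01,-0.001,0.485,0,0.001,0],[0,0.01,-0.001,0.485,0,0.001,0]]}}

```text
clock: 17.12
tcp_pos: [0.3563, 0.2506, 0.066]
orientation: [-2.954, -1.068, -0.002]
contact_force: [0.4, -0.6, -1.3]
grip_width: 0.0129
```

```bash
python3 - <<'E'
from m import *
import pickle
o=r.get_obs();print(o['clock'],o['tcp_pos'].round(4),yaw(),o['contact_force'].round(1))
print(plan([.4033,.2897,.0645],39.8))
s=grab('side');d=grab('top');pickle.dump((d,s),open('f.pkl','wb'))
print(lensside(s,(275,120,60,40),.044))
g=cv2.resize(s['pixels'][110:180,270:340],None,fx=5,fy=5,interpolation=cv2.INTER_CUBIC)
g2=cv2.resize(d['pixels'][210:290,130:210],None,fx=5,fy=5,interpolation=cv2.INTER_CUBIC)[:350]
cv2.imwrite('pics/f1.png',cv2.cvtColor(np.hstack([g,g2]),cv2.COLOR_RGB2BGR))
E
```

```text
17.1167 [0.3563 0.2506 0.066 ] (np.float64(39.765990954610814), array([ 0.0011,  0.001 , -1.    ])) [ 0.4 -0.6 -1.3]
([0.4075, 0.0002, 0.0103], [-0.0, -0.0005, -0.0002])
[(np.int32(1599), array([311.78, 143.  ]), array([0.4727, 0.3511, 0.044 ])), (np.int32(1469), array([299.44, 134.21]), array([0.4328, 0.4025, 0.044 ]))]
```

View pics/f1.png

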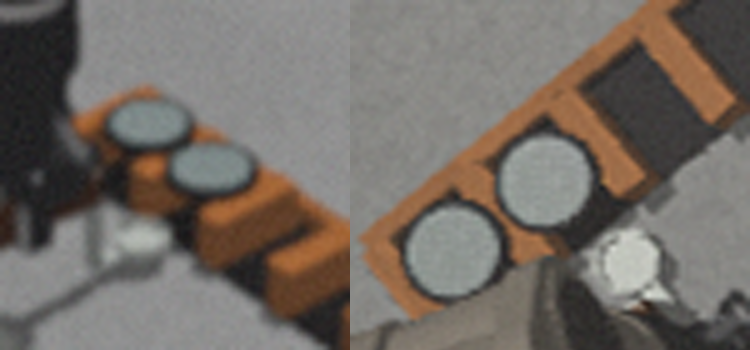

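```bash
python3 - <<'E'
from m import *
import pickle
T,S=pickle.load(open('f.pkl','rb'))
roi=(174,250,24,24);im=up(T,roi,8);h,s,v=hsv(im)
for b in blobs((s<35)&(v>150),roi,8,300)[:3]: print('T',b[0],b[1].round(2),rect(b,roi,8).round(1).tolist())
roi=(288,148,24,20);im=up(S,roi,8);h,s,v=hsv(im)
for b in blobs((s<45)&(v>150),roi,8,300)[:3]: print('S',b[0],b[1].round(2),rect(b,roi,8).round(1).tolist())
u=np.array([.7683,.6401]);v=np.array([-.6401,.7683])
for d,pp,zp,l in((T,(185,262),.02,(168.53,245.7)),(T,(185,262),.015,(168.53,245.7)),(S,(297.4,157.6),.02,(311.78,143))):
    a=ray(d,pp,zp)[:2];b=ray(d,l,.044)[:2];e=b-a;print(a.round(4),b.round(4),'fwd',(e@u).round(4),'lat',(e@v).round(4))
E
```

```text
T 9142 [185.23 262.54] [[175.7, 257.6], [189.8, 254.1], [193.6, 269.4], [179.5, 272.9]]
S 2887 [296.58 157.58] [[289.5, 156.4], [301.8, 153.2], [303.2, 158.6], [290.9, 161.8]]
[0.4253 0.3049] [0.472  0.3461] fwd 0.0622 lat 0.0018
[0.4255 0.3064] [0.472  0.3461] fwd 0.061 lat 0.0007
[0.4257 0.3042] [0.4727 0.3511] fwd 0.066 lat 0.0059
```

Emit:
{"name": "send_rows", "arguments": {"deltas": [[0,0,-0.006,0.01,0,-0.0005,0],[0,0.05,-0.01,0.01,0,-0.0005,0],[0,0.1,-0.01,0.01,0,-0.0005,0],[0,0.16,-0.01,0.01,0,-0.0005,0],[0,0.22,-0.01,0.01,0,-0.0005,0],[0,0.28,-0.01,0.01,0,-0.0005,0],[0,0.34,-0.01,0.01,0,-0.0005,0],[0,0.39,-0.01,0.01,0,-0.0005,0],[0,0.416,-0.01,0.01,0,-0.0005,0],[0,0.416,-0.01,0.01,0,-0.0005,0],[0,0.416,-0.01,0.01,0,-0.0005,0]]}}

```text
clock: 18.13
tcp_pos: [0.4029, 0.2915, 0.0643]
orientation: [2.954, 1.069, -0.001]
contact_force: [0.2, -0.2, -1.3]
grip_width: 0.0126
```

```bash
python3 - <<'E'
from m import *
o=r.get_obs();print(o['clock'],o['tcp_pos'].round(4),yaw(),o['contact_force'].round(1),o['moment'].round(2))
print(lensside(grab('side'),(275,120,60,40),.044))
E
```

```text
18.1333 [0.4029 0.2915 0.0643] (np.float64(39.787397424545574), array([-7.e-04, -4.e-04, -1.e+00])) [ 0.2 -0.2 -1.3] [-0.01  0.03 -0.04]
[(np.int32(1547), array([312.18, 143.04]), array([0.474 , 0.3509, 0.044 ]))]
```

Emit:
{"name": "send_rows", "arguments": {"deltas": [[0,0,0,-0.02,0,0,0],[0,0,0,-0.04,0,0,0],[0,0,0,-0.055,0,0,0],[0,0,0,-0.07,0,0,0],[0,0,0,-0.08,0,0,0],[0,0,0,-0.09,0,0,0],[0,0,0,-0.1,0,0,0],[0,0,0,-0.11,0,0,0],[0,0,0,-0.12,0,0,0],[0,0,0,-0.13,0,0,0],[0,0,0,-0.14,0,0,0],[0,0,0,-0.15,0,0,0],[0,0,0,-0.17,0,0,0],[0,0,0,-0.19,0,0,0],[0,0,0,-0.19,0,0,0]]}}

```text
clock: 19.43
tcp_pos: [0.4034, 0.2919, 0.0936]
orientation: [-2.954, -1.069, -0.001]
contact_force: [-0.3, 0.2, -2.2]
grip_width: 0.0127
```

```bash
cat >> m.py <<'E'
def lensell(S,roi,k=8):
    h,s,v=hsv(up(S,roi,k));out=[]
    for b in blobs((v>100)&(s>15)&(s<70)&(h>60)&(h<110),roi,k,1500)[:4]:
        c=max(cv2.findContours(cv2.morphologyEx(b[2].astype(np.uint8),cv2.MORPH_CLOSE,np.ones((15,15))),0,1)[0],key=cv2.contourArea)
        e=cv2.fitEllipse(c);out.append((((np.array(e[0])+.5)/k-.5+roi[:2]).round(2),(np.array(e[1])/k).round(1),round(e[2])))
    return out
E
python3 - <<'E'
from m import *
import pickle
o=r.get_obs();print(o['clock'],o['tcp_pos'].round(4),yaw(),o['contact_force'].round(1),o['moment'].round(2))
s=grab('side');d=grab('top');pickle.dump((d,s),open('g.pkl','wb'))
print(lensside(s,(275,115,60,45),o['tcp_pos'][2]-.0331))
print('ell B',lensell(s,(275,115,60,45)),'ref C on spoon',lensell(pickle.load(open('d.pkl','rb'))[1],(330,130,70,70)),'ref orig',lensell(pickle.load(open('side0.pkl','rb')),(275,120,95,70)))
t=tcp_for((.6186,-.0016),-4.06);P=o['tcp_pos'];print(t,plan([P[0],P[1],.165],39.8),plan([*t,.165],-4.06,frm=([P[0],P[1],.165],39.8)))
E
```

```text
19.4333 [0.4034 0.2919 0.0936] (np.float64(39.78733601624881), array([ 4.e-04,  7.e-04, -1.e+00])) [-0.3  0.2 -2.2] [-0.09  0.06  0.06]
[(np.int32(1644), array([311.9 , 138.34]), array([0.4729, 0.3531, 0.0605]))]
ell B [(array([311.88, 138.27]), array([ 9. , 15.3]), 94)] ref C on spoon [(array([370.38, 174.5 ]), array([11.1, 18.5]), 99)] ref orig [(array([341.53, 162.16]), array([ 9.2, 16.1]), 91), (array([311.83, 142.97]), array([ 8.1, 15.9]), 90), (array([299.52, 134.14]), array([ 7.8, 15.3]), 87)]
[0.5293169  0.00604051] ([0.0017, 0.0004, -0.479], [-0.0001, -0.0001, -0.0]) ([-0.5749, 2.0016, 0.0], [0.0, -0.0, 0.2437])
```

```bash
python3 - <<'E'
from m import *
import pickle
T,S=pickle.load(open('g.pkl','rb'));T0=pickle.load(open('top0.pkl','rb'))
g=cv2.resize(S['pixels'][110:170,270:345],None,fx=6,fy=6,interpolation=cv2.INTER_CUBIC)
g2=cv2.resize(T['pixels'][205:265,130:190],None,fx=5,fy=6,interpolation=cv2.INTER_CUBIC)
cv2.imwrite('pics/g1.png',cv2.cvtColor(np.hstack([g,g2]),cv2.COLOR_RGB2BGR))
E
```

```text
(no output)
```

View pics/g1.png

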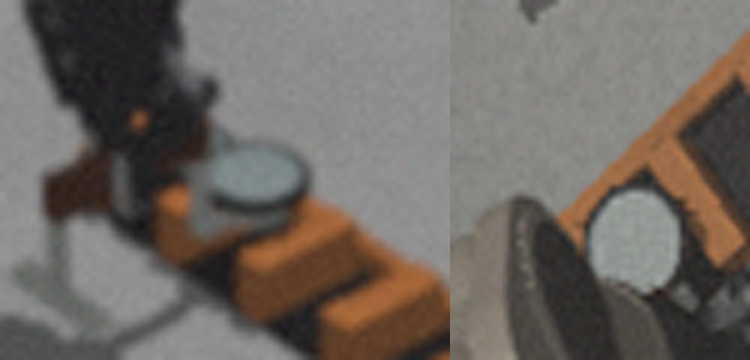

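Emit:
{"name": "send_rows", "arguments": {"deltas": [[0,0,0,-0.03,0,0,0],[0,0,0,-0.08,0,0,0],[0,0,0,-0.15,0,0,0],[0,0,0,-0.23,0,0,0],[0,0,0,-0.31,0,0,0],[0,0,0,-0.38,0,0,0],[0,0,0,-0.44,0,0,0],[0,0,0,-0.47,0,0,0],[0,0,0,-0.48,0,0,0],[0,0,0,-0.48,0,0,0]]}}

```text
clock: 20.37
tcp_pos: [0.4031, 0.2919, 0.1653]
orientation: [-2.953, -1.069, -0.0]
contact_force: [-0.1, -0.7, -3.1]
grip_width: 0.013
```

Emit:
{"name": "send_rows", "arguments": {"deltas": [[0,-0.006,0.02,0,0,0,0],[0,-0.02,0.07,0,0,0,0],[0,-0.04,0.14,0,0,0,0],[0,-0.066,0.23,0,0,0,0],[0,-0.092,0.32,0,0,0,0],[0,-0.118,0.41,0,0,0,0],[0,-0.144,0.5,0,0,0,0],[0,-0.17,0.59,0,0,0,0],[0,-0.196,0.68,0,0,0,0],[0,-0.222,0.77,0,0,0,0],[0,-0.248,0.86,0,0,0,0],[0,-0.274,0.95,0,0,0,0],[0,-0.287,1.0,0,0,0,0]]}}

```text
clock: 21.45
tcp_pos: [0.4665, 0.1458, 0.1647]
orientation: [2.955, 1.064, -0.001]
contact_force: [0.3, -0.6, -2.1]
grip_width: 0.0127
```

Emit:
{"name": "send_rows", "arguments": {"deltas": [[0,-0.026,0.09,0,0,0,0.006],[0,-0.052,0.18,0,0,0,0.018],[0,-0.078,0.27,0,0,0,0.035],[0,-0.104,0.36,0,0,0,0.055],[0,-0.13,0.45,0,0,0,0.075],[0,-0.155,0.54,0,0,0,0.095],[0,-0.18,0.63,0,0,0,0.12],[0,-0.206,0.72,0,0,0,0.145],[0,-0.23,0.8,0,0,0,0.165],[0,-0.252,0.875,0,0,0,0.185],[0,-0.27,0.94,0,0,0,0.205],[0,-0.282,0.98,0,0,0,0.222],[0,-0.287,1.0,0,0,0,0.235],[0,-0.287,1.0,0,0,0,0.241],[0,-0.287,1.0,0,0,0,0.2437],[0,-0.287,1.0,0,0,0,0.2437],[0,-0.287,1.0,0,0,0,0.2437]]}}

```text
clock: 22.87
tcp_pos: [0.5288, 0.0064, 0.1648]
orientation: [-3.139, 0.111, 0.001]
contact_force: [-0.6, -0.4, -1.5]
grip_width: 0.0129
```

```bash
python3 - <<'E'
from m import *
import pickle
o=r.get_obs();print(o['clock'],o['tcp_pos'].round(4),yaw(),o['contact_force'].round(1),o['moment'].round(2))
s=grab('side');d=grab('top');pickle.dump((d,s),open('i.pkl','wb'))
zt=o['tcp_pos'][2]-.0331
print(lensside(s,(330,150,70,80),zt),lensell(s,(330,150,70,80)))
print(plan([.5293,.0060,.0645],-4.06))
E
```

```text
22.8667 [0.5288 0.0064 0.1648] (np.float64(-4.0344696092885926), array([-5.e-04,  3.e-04, -1.e+00])) [-0.6 -0.4 -1.5] [ 0.    0.07 -0.02]
[(np.int32(2796), array([370.53, 190.15]), array([0.6194, 0.0022, 0.1317])), (np.int32(938), array([366.76, 201.82]), array([ 0.6047, -0.0447,  0.1317]))] [(array([370.48, 190.13]), array([12.3, 19.3]), 97), (array([366.85, 201.64]), array([ 5.8, 17.8]), 102)]
([0.0035, 0.0029, 0.6692], [-0.0001, 0.0001, 0.0002])
```

Emit:
{"name": "send_rows", "arguments": {"deltas": [[0,0.003,0.003,0.04,0,0,0],[0,0.003,0.003,0.11,0,0,0],[0,0.003,0.003,0.19,0,0,0],[0,0.003,0.003,0.27,0,0,0],[0,0.003,0.003,0.35,0,0,0],[0,0.003,0.003,0.42,0,0,0],[0,0.003,0.003,0.47,0,0,0],[0,0.003,0.003,0.5,0,0,0],[0,0.003,0.003,0.52,0,0,0],[0,0.003,0.003,0.54,0,0,0],[0,0.003,0.003,0.555,0,0,0],[0,0.003,0.003,0.57,0,0,0],[0,0.003,0.003,0.585,0,0,0],[0,0.003,0.003,0.6,0,0,0],[0,0.003,0.003,0.62,0,0,0],[0,0.003,0.003,0.64,0,0,0],[0,0.003,0.003,0.66,0,0,0],[0,0.003,0.003,0.669,0,0,0],[0,0.003,0.003,0.669,0,0,0]]}}

```text
clock: 24.55
tcp_pos: [0.5291, 0.0056, 0.0642]
orientation: [3.14, -0.112, -0.001]
contact_force: [0.9, -0.8, -1.3]
grip_width: 0.0126
```

```bash
python3 - <<'E'
from m import *
o=r.get_obs();print(o['clock'],o['tcp_pos'].round(4),yaw(),o['contact_force'].round(1),o['moment'].round(2))
s=grab('side')
print(lensside(s,(330,170,70,80),.044),lensell(s,(330,170,70,80)))
E
```

```text
24.55 [0.5291 0.0056 0.0642] (np.float64(-4.073386215860191), array([-8.e-04, -0.e+00, -1.e+00])) [ 0.9 -0.8 -1.3] [-0.02  0.03  0.02]
[(np.int32(2630), array([367.75, 215.33]), array([6.197e-01, 2.000e-04, 4.400e-02])), (np.int32(2363), array([367.92, 199.29]), array([0.6271, 0.0682, 0.044 ]))] [(array([367.75, 215.36]), array([11.9, 18.5]), 97), (array([367.91, 199.31]), array([10.9, 17.7]), 96)]
```

Emit:
{"name": "send_rows", "arguments": {"deltas": [[0,-0.02,0,0,0,0,0],[0,-0.05,0,0,0,0,0],[0,-0.1,0,0,0,0,0],[0,-0.16,0,0,0,0,0],[0,-0.24,0,0,0,0,0],[0,-0.34,0,0,0,0,0],[0,-0.44,0,0,0,0,0],[0,-0.53,0,0,0,0,0],[0,-0.57,0,0,0,0,0],[0,-0.57,0,0,0,0,0],[0,-0.57,0,-0.1,0,0,0],[0,-0.57,0,-0.25,0,0,0],[0,-0.57,0,-0.4,0,0,0],[0,-0.57,0,-0.5,0,0,0],[0,-0.57,0,-0.5,0,0,0]]}}

```text
clock: 25.85
tcp_pos: [0.4466, 0.0118, 0.1421]
orientation: [-3.138, 0.112, -0.008]
contact_force: [0.9, 1.0, -2.0]
grip_width: 0.0128
```

```bash
python3 - <<'E'
from m import *
o=r.get_obs();print(o['clock'],o['tcp_pos'].round(4),yaw())
s=grab('side');print(lensside(s,(330,170,70,80),.044),lensside(s,(280,120,40,40),.044))
print(plan([.3143,.3037,.139],39.8)); print(plan([.42,.16,.139],-4.06),plan([.3143,.3037,.139],39.8,frm=([.42,.16,.139],-4.06)))
E
```

```text
25.85 [0.4466 0.0118 0.1421] (np.float64(-4.078054235929119), array([ 0.0053,  0.0016, -1.    ]))
[(np.int32(2574), array([367.9 , 215.36]), array([6.201e-01, 1.000e-04, 4.400e-02])), (np.int32(2308), array([367.95, 199.2 ]), array([0.6272, 0.0686, 0.044 ]))] []
([-1.0113, -1.8775, 0.0118], [-0.0001, -0.0013, -0.2436])
([-0.2409, -0.9715, 0.0129], [-0.0005, -0.0011, 0.0001]) ([-0.7707, -0.9057, -0.0], [0.0, 0.0, -0.2437])
```

Emit:
{"name": "send_rows", "arguments": {"deltas": [[0,-0.03,-0.12,0,0,0,0],[0,-0.08,-0.32,0,0,0,0],[0,-0.14,-0.55,0.01,0,0,0],[0,-0.2,-0.8,0.013,0,-0.001,0],[0,-0.241,-0.97,0.013,0,-0.001,0]]}}

```text
clock: 26.32
tcp_pos: [0.4174, 0.1625, 0.1367]
orientation: [-3.14, 0.108, 0.007]
contact_force: [1.1, 0.1, -1.8]
grip_width: 0.013
```

Emit:
{"name": "send_rows", "arguments": {"deltas": [[0,-0.12,-0.15,0,0,0,-0.03],[0,-0.28,-0.33,0,0,0,-0.06],[0,-0.44,-0.52,0,0,0,-0.1],[0,-0.59,-0.7,0,0,0,-0.13],[0,-0.71,-0.84,0,0,0,-0.165],[0,-0.77,-0.905,0,0,0,-0.2],[0,-0.77,-0.905,0,0,0,-0.23],[0,-0.77,-0.905,0,0,0,-0.2437],[0,-0.77,-0.905,0,0,0,-0.2437],[0,-0.77,-0.905,0,0,0,-0.2437]]}}

```text
clock: 27.15
tcp_pos: [0.3126, 0.3027, 0.1374]
orientation: [-2.954, -1.066, 0.006]
contact_force: [0.1, -0.7, -1.7]
grip_width: 0.0128
```

```bash
python3 - <<'E'
from m import *
o=r.get_obs();print(o['clock'],o['tcp_pos'].round(4),yaw(),o['joints'].round(2))
print(plan([.3143,.3037,.0645],39.8))
E
```

```text
27.15 [0.3126 0.3027 0.1374] (np.float64(39.6865207179924), array([-4.e-03, -7.e-04, -1.e+00])) [-1.45  0.27  0.63  2.24 -0.25  0.71 -1.52]
([0.0147, 0.0028, 0.4857], [-0.0007, 0.0011, -0.0006])
```

Emit:
{"name": "send_rows", "arguments": {"deltas": [[0,0.014,0.003,0.06,-0.0007,0.001,-0.0006],[0,0.014,0.003,0.18,-0.0007,0.001,-0.0006],[0,0.014,0.003,0.3,-0.0007,0.001,-0.0006],[0,0.014,0.003,0.4,-0.0007,0.001,-0.0006],[0,0.014,0.003,0.46,-0.0007,0.001,-0.0006],[0,0.014,0.003,0.485,-0.0007,0.001,-0.0006],[0,0.014,0.003,0.485,-0.0007,0.001,-0.0006],[0,0.014,0.003,0.485,-0.0007,0.001,-0.0006]]}}

```text
clock: 27.82
tcp_pos: [0.3148, 0.304, 0.0654]
orientation: [-2.953, -1.071, -0.001]
contact_force: [-0.2, 0.3, -0.8]
grip_width: 0.0127
```

```bash
python3 - <<'E'
from m import *
import pickle
o=r.get_obs();P=o['tcp_pos'];print(o['clock'],P.round(4),yaw(),o['contact_force'].round(1))
s=grab('side');d=grab('top');pickle.dump((d,s),open('j.pkl','wb'))
print('lens',lensside(s,(275,110,60,40),.044))
u=np.array([.7683,.6401]);v=np.array([-.6401,.7683])
k=P[:2]+.0896*u-.0013*v;uv=proj(d,[*k,P[2]-.046])[0];print('kin pocket',k.round(4),uv.round(1))
x,y=(uv-12).astype(int);roi=(x,y,24,24);h,sa,va=hsv(up(d,roi,8))
for b in blobs((sa<35)&(va>150),roi,8,300)[:3]: print('T',b[0],b[1].round(2),rect(b,roi,8).round(1).tolist())
T,_=pickle.load(open('f.pkl','rb'));k=np.array([.3563,.2506])+.0896*u-.0013*v;print('ref B kin',proj(T,[*k,.020])[0].round(2),'blob 185.23 262.54')
print(plan([.3619,.3434,.0643],39.8))
E
```

```text
27.8167 [0.3148 0.304  0.0654] (np.float64(39.85903621405799), array([ 7.e-04,  6.e-04, -1.e+00])) [-0.2  0.3 -0.8]
lens [(np.int32(1460), array([299.55, 134.13]), array([0.4331, 0.4029, 0.044 ]))]
kin pocket [0.3844 0.3604] [165.9 276.1]
T 8177 [167.44 277.29] [[158.8, 281.7], [161.6, 268.6], [177.9, 272.2], [175.1, 285.2]]
ref B kin [184.31 261.79] blob 185.23 262.54
([0.407, 0.0018, 0.0115], [-0.0002, -0.0007, 0.0005])
```

Emit:
{"name": "send_rows", "arguments": {"deltas": [[0,0,0.001,0.011,0,-0.0007,0],[0,0.05,0.001,0.011,0,-0.0007,0],[0,0.1,0.001,0.011,0,-0.0007,0],[0,0.16,0.001,0.011,0,-0.0007,0],[0,0.22,0.001,0.011,0,-0.0007,0],[0,0.28,0.001,0.011,0,-0.0007,0],[0,0.34,0.001,0.011,0,-0.0007,0],[0,0.39,0.001,0.011,0,-0.0007,0],[0,0.414,0.001,0.011,0,-0.0007,0],[0,0.414,0.001,0.011,0,-0.0007,0],[0,0.414,0.001,0.011,0,-0.0007,0]]}}

```text
clock: 28.83
tcp_pos: [0.3621, 0.3435, 0.0635]
orientation: [2.953, 1.071, -0.003]
contact_force: [-0.4, -0.1, -2.2]
grip_width: 0.0129
```

```bash
python3 - <<'E'
from m import *
o=r.get_obs();print(o['clock'],o['tcp_pos'].round(4),yaw(),o['contact_force'].round(1),o['moment'].round(2))
print(lensside(grab('side'),(275,110,60,40),.044))
E
```

```text
28.8333 [0.3621 0.3435 0.0635] (np.float64(39.892203831552415), array([-0.0017, -0.0013, -1.    ])) [-0.4 -0.1 -2.2] [-0.02  0.03 -0.02]
[(np.int32(1405), array([299.49, 134.2 ]), array([0.4329, 0.4025, 0.044 ]))]
```

Emit:
{"name": "send_rows", "arguments": {"deltas": [[0,0,0,-0.02,0,0,0],[0,0,0,-0.04,0,0,0],[0,0,0,-0.055,0,0,0],[0,0,0,-0.07,0,0,0],[0,0,0,-0.08,0,0,0],[0,0,0,-0.09,0,0,0],[0,0,0,-0.1,0,0,0],[0,0,0,-0.11,0,0,0],[0,0,0,-0.12,0,0,0],[0,0,0,-0.13,0,0,0],[0,0,0,-0.14,0,0,0],[0,0,0,-0.15,0,0,0],[0,0,0,-0.17,0,0,0],[0,0,0,-0.19,0,0,0],[0,0,0,-0.19,0,0,0]]}}

```text
clock: 30.13
tcp_pos: [0.3625, 0.344, 0.0928]
orientation: [-2.953, -1.072, 0.001]
contact_force: [0.2, 0.2, -2.1]
grip_width: 0.0131
```

```bash
python3 - <<'E'
from m import *
import pickle
o=r.get_obs();print(o['clock'],o['tcp_pos'].round(4),yaw(),o['contact_force'].round(1),o['moment'].round(2))
s=grab('side');d=grab('top');pickle.dump((d,s),open('k.pkl','wb'))
print(lensside(s,(275,105,60,45),o['tcp_pos'][2]-.0331),lensell(s,(275,105,60,45)))
t=tcp_for((.6138,-.0695),-4.06);P=o['tcp_pos'];print(t,plan([P[0],P[1],.165],39.8),plan([*t,.165],-4.06,frm=([P[0],P[1],.165],39.8)))
g=cv2.resize(s['pixels'][100:160,260:335],None,fx=5,fy=5,interpolation=cv2.INTER_CUBIC)
cv2.imwrite('pics/k1.png',cv2.cvtColor(g,cv2.COLOR_RGB2BGR))
E
```

```text
30.1333 [0.3625 0.344  0.0928] (np.float64(39.896200157599424), array([-7.e-04,  0.e+00, -1.e+00])) [ 0.2  0.2 -2.1] [-0.05  0.09  0.02]
[(np.int32(1449), array([299.53, 129.87]), array([0.4332, 0.4041, 0.0597]))] [(array([299.5 , 129.85]), array([ 8.1, 14.9]), 91)]
[ 0.5245169  -0.06185949] ([0.0013, 0.0001, -0.4842], [-0.0001, 0.0003, 0.0006]) ([-0.9021, 2.7703, 0.0], [0.0, -0.0, 0.2437])
```

Emit:
{"name": "send_rows", "arguments": {"deltas": [[0,0,0,-0.03,0,0,0],[0,0,0,-0.08,0,0,0],[0,0,0,-0.15,0,0,0],[0,0,0,-0.23,0,0,0],[0,0,0,-0.31,0,0,0],[0,0,0,-0.38,0,0,0],[0,0,0,-0.44,0,0,0],[0,0,0,-0.47,0,0,0],[0,0,0,-0.484,0,0,0],[0,0,0,-0.484,0,0,0]]}}

```text
clock: 31.07
tcp_pos: [0.3623, 0.344, 0.1652]
orientation: [-2.953, -1.072, 0.002]
contact_force: [0.2, 0.1, -3.5]
grip_width: 0.0123
```

Emit:
{"name": "send_rows", "arguments": {"deltas": [[0,-0.006,0.02,0,0,0,0],[0,-0.022,0.07,0,0,0,0],[0,-0.046,0.14,0,0,0,0],[0,-0.075,0.23,0,0,0,0],[0,-0.104,0.32,0,0,0,0],[0,-0.133,0.41,0,0,0,0],[0,-0.162,0.5,0,0,0,0],[0,-0.192,0.59,0,0,0,0],[0,-0.221,0.68,0,0,0,0],[0,-0.25,0.77,0,0,0,0],[0,-0.28,0.86,0,0,0,0],[0,-0.3,0.923,0,0,0,0]]}}

```text
clock: 32.07
tcp_pos: [0.417, 0.2057, 0.1647]
orientation: [2.954, 1.067, -0.003]
contact_force: [-1.1, 0.6, -1.8]
grip_width: 0.0126
```

Emit:
{"name": "send_rows", "arguments": {"deltas": [[0,-0.029,0.09,0,0,0,0],[0,-0.058,0.18,0,0,0,0],[0,-0.087,0.27,0,0,0,0],[0,-0.117,0.36,0,0,0,0],[0,-0.146,0.45,0,0,0,0],[0,-0.175,0.54,0,0,0,0],[0,-0.205,0.63,0,0,0,0],[0,-0.234,0.72,0,0,0,0],[0,-0.263,0.81,0,0,0,0],[0,-0.29,0.89,0,0,0,0],[0,-0.3,0.923,0,0,0,0]]}}

```text
clock: 32.98
tcp_pos: [0.4711, 0.0709, 0.1649]
orientation: [2.954, 1.067, -0.002]
contact_force: [-0.6, 0.1, -2.6]
grip_width: 0.0127
```

Emit:
{"name": "send_rows", "arguments": {"deltas": [[0,-0.026,0.08,0,0,0,0.006],[0,-0.052,0.16,0,0,0,0.018],[0,-0.08,0.245,0,0,0,0.035],[0,-0.107,0.33,0,0,0,0.055],[0,-0.135,0.415,0,0,0,0.075],[0,-0.162,0.5,0,0,0,0.095],[0,-0.19,0.585,0,0,0,0.12],[0,-0.217,0.67,0,0,0,0.145],[0,-0.242,0.745,0,0,0,0.165],[0,-0.265,0.815,0,0,0,0.185],[0,-0.284,0.875,0,0,0,0.205],[0,-0.296,0.91,0,0,0,0.222],[0,-0.3017,0.924,0,0,0,0.235],[0,-0.3017,0.924,0,0,0,0.241],[0,-0.3017,0.924,0,0,0,0.2442],[0,-0.3017,0.924,0,0,0,0.2442],[0,-0.3017,0.924,0,0,0,0.2442]]}}

```text
clock: 34.4
tcp_pos: [0.525, -0.0615, 0.1648]
orientation: [3.139, -0.11, -0.002]
contact_force: [0.9, 0.3, -2.9]
grip_width: 0.0125
```

```bash
python3 - <<'E'
from m import *
import pickle
o=r.get_obs();print(o['clock'],o['tcp_pos'].round(4),yaw(),o['contact_force'].round(1),o['moment'].round(2))
s=grab('side');d=grab('top');pickle.dump((d,s),open('l.pkl','wb'))
zt=o['tcp_pos'][2]-.0331
print(lensside(s,(330,150,70,100),zt),lensell(s,(330,150,70,100)))
print(plan([.5245,-.0619,.0645],-4.06))
E
```

```text
34.4 [ 0.525  -0.0615  0.1648] (np.float64(-4.022611134486256), array([-1.4e-03, -7.0e-04, -1.0e+00])) [ 0.9  0.3 -2.9] [-0.03  0.12 -0.01]
[(np.int32(4839), array([370.45, 204.12]), array([ 0.6133, -0.0538,  0.1317])), (np.int32(715), array([365.65, 218.61]), array([ 0.5956, -0.1082,  0.1317]))] [(array([370.45, 204.16]), array([16.8, 25. ]), 136), (array([365.67, 218.12]), array([ 5.4, 17.2]), 104)]
([-0.0025, 0.0032, 0.6693], [0.0002, 0.0004, 0.0003])
```

Emit:
{"name": "send_rows", "arguments": {"deltas": [[0,-0.0025,0.003,0.04,0,0.0004,0],[0,-0.0025,0.003,0.11,0,0.0004,0],[0,-0.0025,0.003,0.19,0,0.0004,0],[0,-0.0025,0.003,0.27,0,0.0004,0],[0,-0.0025,0.003,0.35,0,0.0004,0],[0,-0.0025,0.003,0.42,0,0.0004,0],[0,-0.0025,0.003,0.47,0,0.0004,0],[0,-0.0025,0.003,0.5,0,0.0004,0],[0,-0.0025,0.003,0.52,0,0.0004,0],[0,-0.0025,0.003,0.54,0,0.0004,0],[0,-0.0025,0.003,0.555,0,0.0004,0],[0,-0.0025,0.003,0.57,0,0.0004,0],[0,-0.0025,0.003,0.585,0,0.0004,0],[0,-0.0025,0.003,0.6,0,0.0004,0],[0,-0.0025,0.003,0.62,0,0.0004,0],[0,-0.0025,0.003,0.64,0,0.0004,0],[0,-0.0025,0.003,0.66,0,0.0004,0],[0,-0.0025,0.003,0.669,0,0.0004,0],[0,-0.0025,0.003,0.669,0,0.0004,0]]}}

```text
clock: 36.08
tcp_pos: [0.5243, -0.0622, 0.0642]
orientation: [3.139, -0.111, -0.001]
contact_force: [-1.0, -0.8, -2.0]
grip_width: 0.0128
```

```bash
python3 - <<'E'
from m import *
o=r.get_obs();print(o['clock'],o['tcp_pos'].round(4),yaw(),o['contact_force'].round(1),o['moment'].round(2))
s=grab('side')
print(lensside(s,(330,170,70,80),.044),lensell(s,(330,170,70,80)))
E
```

```text
36.0833 [ 0.5243 -0.0622  0.0642] (np.float64(-4.054096840119794), array([-6.e-04, -9.e-04, -1.e+00])) [-1.  -0.8 -2. ] [ 0.03  0.01 -0.01]
[(np.int32(3108), array([368.86, 232.62]), array([ 0.6157, -0.068 ,  0.044 ])), (np.int32(2704), array([367.88, 215.29]), array([6.201e-01, 4.000e-04, 4.400e-02])), (np.int32(2418), array([367.92, 199.32]), array([0.6271, 0.0681, 0.044 ]))] [(array([368.86, 232.65]), array([12.9, 19.4]), 97), (array([367.8 , 215.34]), array([11.9, 18.6]), 97), (array([367.93, 199.28]), array([11.1, 17.7]), 96)]
```

Emit:
{"name": "send_rows", "arguments": {"deltas": [[0,-0.02,0,0,0,0,0],[0,-0.05,0,0,0,0,0],[0,-0.1,0,0,0,0,0],[0,-0.16,0,0,0,0,0],[0,-0.24,0,0,0,0,0],[0,-0.34,0,0,0,0,0],[0,-0.44,0,0,0,0,0],[0,-0.53,0,0,0,0,0],[0,-0.56,0,0,0,0,0],[0,-0.56,0,0,0,0,0],[0,-0.56,0,-0.1,0,0,0],[0,-0.56,0,-0.25,0,0,0],[0,-0.56,0,-0.4,0,0,0],[0,-0.56,0,-0.5,0,0,0],[0,-0.56,0,-0.5,0,0,0]]}}

```text
clock: 37.38
tcp_pos: [0.4433, -0.0564, 0.1421]
orientation: [3.14, -0.111, 0.009]
contact_force: [0.1, 0.3, -1.8]
grip_width: 0.0128
```

```bash
python3 - <<'E'
from m import *
import pickle
o=r.get_obs();print(o['clock'],o['tcp_pos'].round(4),yaw())
s=grab('side');d=grab('top');pickle.dump((d,s),open('n.pkl','wb'));print(lensside(s,(330,170,70,80),.044),lensside(s,(275,110,90,70),.044))
print(plan([.4644,-.1325,.142],98.6))
# cover now vs start
roi=(405,160,55,130);h,sa,v=hsv(up(d,roi))
for b in blobs((v<70),roi,amin=100)[:2]: print('cov T',b[0],b[1].round(2),rect(b,roi).round(1).tolist())
roi=(230,325,230,65);h,sa,v=hsv(up(s,roi))
for b in blobs((v<70),roi,amin=2000)[:3]: print('cov S',b[0],b[1].round(2))
E
```

```text
37.3833 [ 0.4433 -0.0564  0.1421] (np.float64(-4.052715924679259), array([ 5.5e-03, -3.0e-04, -1.0e+00]))
[(np.int32(3111), array([368.86, 232.61]), array([ 0.6157, -0.068 ,  0.044 ])), (np.int32(2688), array([367.82, 215.37]), array([0.6199, 0.    , 0.044 ])), (np.int32(2431), array([368.01, 199.33]), array([0.6273, 0.068 , 0.044 ]))] []
([0.1872, 0.4993, -0.014], [0.0006, -0.0003, -0.57])
cov T 2976 [421.53 229.63] [[417.7, 214.5], [424.1, 214.3], [425.4, 244.5], [418.9, 244.8]]
cov S 7505 [338.19 339.74]
```

All three lenses sit in nests 3, 2 and 1 and the rack is empty. The cover has been knocked, so I'll re-measure it later. Next, the spoon goes back to the pad.

Emit:
{"name": "send_rows", "arguments": {"deltas": [[0,0.02,0.05,0,0,0,-0.02],[0,0.05,0.13,0,0,0,-0.055],[0,0.09,0.24,0,0,0,-0.09],[0,0.13,0.35,0,0,0,-0.125],[0,0.17,0.44,0,0,0,-0.16],[0,0.187,0.499,-0.014,0,0,-0.195],[0,0.187,0.499,-0.014,0,0,-0.23],[0,0.187,0.499,-0.014,0,0,-0.265],[0,0.187,0.499,-0.014,0,0,-0.3],[0,0.187,0.499,-0.014,0,0,-0.335],[0,0.187,0.499,-0.014,0,0,-0.37],[0,0.187,0.499,-0.014,0,0,-0.405],[0,0.187,0.499,-0.014,0,0,-0.44],[0,0.187,0.499,-0.014,0,0,-0.475],[0,0.187,0.499,-0.014,0,0,-0.51],[0,0.187,0.499,-0.014,0,0,-0.54],[0,0.187,0.499,-0.014,0,0,-0.57],[0,0.187,0.499,-0.014,0,0,-0.57],[0,0.187,0.499,-0.014,0,0,-0.57]]}}

```text
clock: 39.07
tcp_pos: [0.4629, -0.1328, 0.1408]
orientation: [-2.053, -2.377, 0.002]
contact_force: [0.6, -0.3, -1.2]
grip_width: 0.0127
```

```bash
python3 - <<'E'
from m import *
o=r.get_obs();print(o['clock'],o['tcp_pos'].round(4),yaw(),o['contact_force'].round(1))
print(plan([.4644,-.1325,.0590],98.6))
E
```

```text
39.0667 [ 0.4629 -0.1328  0.1408] (np.float64(98.37244042412928), array([-1.6e-03, -3.0e-04, -1.0e+00])) [ 0.6 -0.3 -1.2]
([0.0006, 0.0108, 0.5451], [-0.0005, 0.0, -0.0013])
```

Emit:
{"name": "send_rows", "arguments": {"deltas": [[0,0,0.01,0.06,-0.0005,0,-0.001],[0,0,0.01,0.16,-0.0005,0,-0.001],[0,0,0.01,0.28,-0.0005,0,-0.001],[0,0,0.01,0.38,-0.0005,0,-0.001],[0,0,0.01,0.45,-0.0005,0,-0.001],[0,0,0.01,0.5,-0.0005,0,-0.001],[0,0,0.01,0.53,-0.0005,0,-0.001],[0,0,0.01,0.545,-0.0005,0,-0.001],[0,0,0.01,0.545,-0.0005,0,-0.001],[0,0,0.01,0.545,-0.0005,0,-0.001]]}}

```text
clock: 39.9
tcp_pos: [0.4653, -0.1328, 0.0603]
orientation: [2.045, 2.382, 0.002]
contact_force: [0.4, -0.2, -1.6]
grip_width: 0.0127
```

```bash
python3 - <<'E'
from m import *
o=r.get_obs();print(o['clock'],o['tcp_pos'].round(4),yaw(),o['contact_force'].round(1),o['moment'].round(2))
E
```

```text
39.9 [ 0.4653 -0.1328  0.0603] (np.float64(98.70786496186365), array([ 2.3e-03, -7.0e-04, -1.0e+00])) [ 0.4 -0.2 -1.6] [-0.02  0.02 -0.01]
```

Emit:
{"name": "send_rows", "arguments": {"deltas": [[0,0,0,0.007,0,0,0],[0,0,0,0.014,0,0,0],[0,0,0,0.014,0,0,0],[0,0,0,0.014,0,0,0]]}}

```text
clock: 40.23
tcp_pos: [0.4653, -0.1327, 0.0582]
orientation: [2.045, 2.382, 0.002]
contact_force: [0.9, -0.1, -0.7]
grip_width: 0.0127
```

Emit:
{"name": "send_rows", "arguments": {"deltas": [[0.1,0,0,0,0,0,0],[0.3,0,0,0,0,0,0],[0.6,0,0,0,0,0,0],[0.8,0,0,0,0,0,0],[0.8,0,0,0,0,0,0],[0.8,0,0,0,0,0,0],[0.8,0,0,-0.1,0,0,0],[0.8,0,0,-0.3,0,0,0],[0.8,0,0,-0.55,0,0,0],[0.8,0,0,-0.8,0,0,0],[1,0,0,-0.95,0,0,0],[1,0,0,-0.95,0,0,0]]}}

```text
clock: 41.23
tcp_pos: [0.4676, -0.1334, 0.2051]
orientation: [2.041, 2.377, 0.01]
contact_force: [1.6, 0.2, -0.0]
grip_width: 0.0857
```

```bash
python3 - <<'E'
from m import *
import pickle
o=r.get_obs();print(o['clock'],o['tcp_pos'].round(4),yaw(),o['contact_force'].round(1),o['joints'].round(2))
s=grab('side');d=grab('top');pickle.dump((d,s),open('o.pkl','wb'))
roi=(285,220,55,70);h,sa,v=hsv(up(s,roi))
for b in blobs((sa>100)&((h<20)|(h>170))&(v>45),roi,amin=300)[:2]: print('handle S (was 315.22 243.11)',b[1].round(2),rect(b,roi).round(1).tolist())
for b in blobs((sa<60)&(v>110),roi,amin=300)[1:4]: print('white',b[0],b[1].round(2))
# cover
res={}
for n,im,roi in(('T',d,(385,160,85,140)),('S',s,(230,300,240,95))):
    h,sa,v=hsv(up(im,roi))
    for b in blobs((v<70),roi,amin=1000)[:3]: print(n,'blk',b[0],b[1].round(2),rect(b,roi).round(1).tolist())
    for b in blobs((v>185)|((sa>25)&(h>80)&(v>120)),roi,amin=4000)[:3]: print(n,'cov',b[0],b[1].round(2),rect(b,roi).round(1).tolist())
g=cv2.resize(d['pixels'][150:310,380:470],None,fx=3,fy=3,interpolation=cv2.INTER_CUBIC)
g2=cv2.resize(s['pixels'][190:390,240:440],None,fx=2.4,fy=2.4,interpolation=cv2.INTER_CUBIC)
cv2.imwrite('pics/o1.png',cv2.cvtColor(np.hstack([g,g2]),cv2.COLOR_RGB2BGR))
E
```

```text
41.2333 [ 0.4676 -0.1334  0.2051] (np.float64(98.7024851067262), array([ 1.040e-02, -7.000e-04, -9.999e-01])) [ 1.6  0.2 -0. ] [-0.28  0.22  0.49  2.07 -0.13  0.88  0.44]
handle S (was 315.22 243.11) [313.26 242.83] [[307.3, 228.2], [313.7, 227.0], [319.6, 259.0], [313.2, 260.2]]
white 1101 [304.42 235.94]
white 777 [325.11 271.18]
T blk 3020 [421.55 229.6 ] [[417.7, 214.5], [424.1, 214.3], [425.4, 244.5], [418.9, 244.8]]
T cov 5579 [418.32 273.64] [[405.1, 210.7], [434.2, 209.6], [437.0, 287.2], [408.0, 288.2]]
S blk 7490 [338.15 339.73] [[318.4, 334.2], [357.8, 333.3], [358.1, 345.4], [318.7, 346.3]]
S cov 67072 [336.83 345.03] [[259.3, 328.1], [416.6, 324.4], [417.4, 359.4], [260.2, 363.1]]
```

View pics/o1.png

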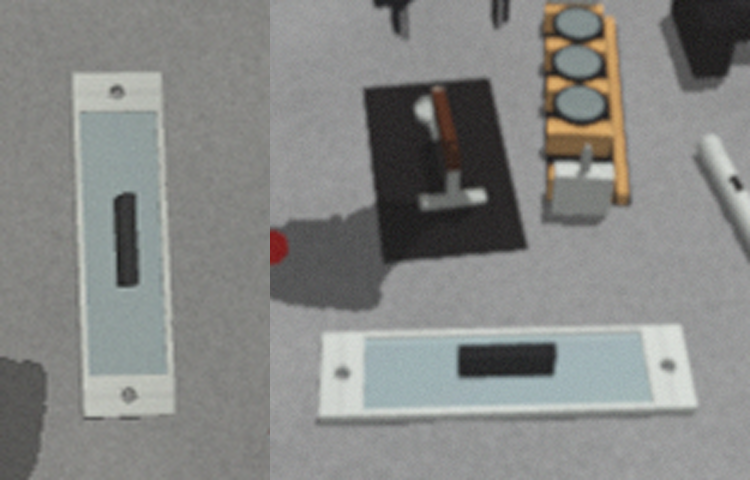

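```bash
cat > cov.py <<'E'
from m import *
def darkspot(d,uv,half=5,k=8,off=0):
    x,y=int(round(uv[0]))-half,int(round(uv[1]))-half
    g=cv2.cvtColor(up(d,(x,y,2*half,2*half),k),cv2.COLOR_RGB2GRAY).astype(float)
    w=np.clip(np.percentile(g,60)-20-g,0,None);n,l,s,c=cv2.connectedComponentsWithStats((w>0).astype(np.uint8))
    cc=min(range(1,n),key=lambda i:np.hypot(*(c[i]-half*k))-s[i,4]*.02)
    yy,xx=np.nonzero(l==cc);ww=w[yy,xx];return np.array([(xx*ww).sum(),(yy*ww).sum()])/ww.sum()/k+.5/k-.5+[x,y],s[cc,4]/k/k
E
python3 - <<'E'
from cov import *
import pickle
T,S=pickle.load(open('o.pkl','rb'))
a=[darkspot(T,(418.7,180.0)),darkspot(T,(422.3,281.3))];b=[darkspot(S,(381+24,342)),darkspot(S,(270,345))]
b=[darkspot(S,(240+(668-270)/2.4,190+365/2.4)),darkspot(S,(240+(343-270)/2.4,190+372/2.4))]
print(a,b)
for n,d,q in(('T',T,a),('S',S,b)):
    h=[ray(d,x[0],.012)[:2] for x in q];e=h[0]-h[1];print(n,np.round(h,4).tolist(),'len',np.linalg.norm(e).round(4),'mid',((h[0]+h[1])/2).round(4),'yaw',np.degrees(np.arctan2(e[1],e[0])).round(2))
box=np.array([[417.7,214.5],[424.1,214.3],[425.4,244.5],[418.9,244.8]]);print('handle T',ray(T,box.mean(0),.044).round(4), 'S',ray(S,(338.2,336),.044).round(4))
print(plan([.5,-.4,.2],2))
E
```

```text
[(array([418.50904815, 179.91464915]), np.float64(24.828125)), (array([422.57790293, 281.12941801]), np.float64(26.8125))] [(array([405.36474765, 341.81505859]), np.float64(36.3125)), (array([269.7567162 , 344.95638896]), np.float64(35.25))]
T [[0.6669, -0.3921], [0.3624, -0.3952]] len 0.3045 mid [ 0.5147 -0.3937] yaw 0.57
S [[0.668, -0.3876], [0.3642, -0.3903]] len 0.3038 mid [ 0.5161 -0.389 ] yaw 0.52
handle T [ 0.5124 -0.3894  0.044 ] S [ 0.515 -0.391  0.044]
([-1.7979, -0.0415, 0.0085], [0.0011, -0.0008, 0.5375])
```

```bash
python3 - <<'E'
from m import *
print(plan([.5147,-.3937,.16],.55))
E
```

```text
([-1.7711, 0.0608, 0.2755], [0.0011, -0.0008, 0.5455])
```

Emit:
{"name": "send_rows", "arguments": {"deltas": [[1,-0.2,0.01,0.02,0,0,0],[1,-0.45,0.015,0.06,0,0,0],[1,-0.7,0.02,0.1,0,0,0],[1,-0.885,0.03,0.13,0,0,0]]}}

```text
clock: 41.67
tcp_pos: [0.4881, -0.2656, 0.1789]
orientation: [-2.047, -2.382, 0.002]
contact_force: [1.1, 0.2, -0.3]
grip_width: 0.0854
```

Emit:
{"name": "send_rows", "arguments": {"deltas": [[1,-0.25,0.01,0.03,0,0,0.035],[1,-0.5,0.015,0.06,0,0,0.07],[1,-0.72,0.02,0.1,0,0,0.105],[1,-0.886,0.03,0.14,0.001,-0.001,0.14],[1,-0.886,0.03,0.14,0.001,-0.001,0.18],[1,-0.886,0.03,0.14,0.001,-0.001,0.22],[1,-0.886,0.03,0.14,0.001,-0.001,0.255],[1,-0.886,0.03,0.14,0.001,-0.001,0.29],[1,-0.886,0.03,0.14,0.001,-0.001,0.33],[1,-0.886,0.03,0.14,0.001,-0.001,0.37],[1,-0.886,0.03,0.14,0.001,-0.001,0.405],[1,-0.886,0.03,0.14,0.001,-0.001,0.44],[1,-0.886,0.03,0.14,0.001,-0.001,0.48],[1,-0.886,0.03,0.14,0.001,-0.001,0.52],[1,-0.886,0.03,0.14,0.001,-0.001,0.5455],[1,-0.886,0.03,0.14,0.001,-0.001,0.5455],[1,-0.886,0.03,0.14,0.001,-0.001,0.5455]]}}

```text
clock: 43.08
tcp_pos: [0.5131, -0.3934, 0.1584]
orientation: [3.141, 0.018, -0.008]
contact_force: [-0.5, -0.1, -0.6]
grip_width: 0.0853
```

```bash
python3 - <<'E'
from cov import *
import pickle
o=r.get_obs();print(o['clock'],o['tcp_pos'].round(4),yaw(),o['joints'].round(2))
T=grab('top')
for q in((418.5,179.9),(422.6,281.1)):print(darkspot(T,q))
print(plan([.5147,-.3937,.027],.55))
E
```

```text
43.0833 [ 0.5131 -0.3934  0.1584] (np.float64(0.6672785476789036), array([-5.2e-03, -3.0e-04, -1.0e+00])) [-0.05  0.7   0.92  1.74 -0.64  1.03 -0.46]
(array([418.48332745, 179.94317209]), np.float64(25.40625))
(array([422.50493855, 281.44856277]), np.float64(17.203125))
([0.0132, 0.0009, 0.8785], [0.0001, 0.0014, 0.0007])
```

Emit:
{"name": "send_rows", "arguments": {"deltas": [[1,0.013,0.001,0.2,0,0.0014,0],[1,0.013,0.001,0.42,0,0.0014,0],[1,0.013,0.001,0.62,0,0.0014,0],[1,0.013,0.001,0.76,0,0.0014,0],[1,0.013,0.001,0.84,0,0.0014,0],[1,0.013,0.001,0.878,0,0.0014,0],[1,0.013,0.001,0.878,0,0.0014,0],[0.5,0.013,0.001,0.878,0,0.0014,0],[0.3,0.013,0.001,0.878,0,0.0014,0],[0,0.013,0.001,0.878,0,0.0014,0],[0,0.013,0.001,0.878,0,0.0014,0],[0,0.013,0.001,0.878,0,0.0014,0],[0,0.013,0.001,0.878,0,0.0014,0],[0,0.013,0.001,0.878,0,0.0014,0],[0,0.013,0.001,0.878,0,0.0014,0]], "squeeze": 110}}

```text
clock: 44.38
tcp_pos: [0.516, -0.3932, 0.0291]
orientation: [-3.141, -0.016, -0.004]
contact_force: [-1.2, 3.9, 8.2]
grip_width: 0.0131
```

```bash
python3 - <<'E'
from cov import *
o=r.get_obs();print(o['clock'],o['tcp_pos'].round(4),yaw(),o['grip_width'],o['contact_force'].round(1),o['moment'].round(2))
T=grab('top')
for q in((418.5,179.9),(422.6,281.1)):
    p=darkspot(T,q);print(p,ray(T,p[0],.012).round(4))
E
```

```text
44.3833 [ 0.516  -0.3932  0.0291] (np.float64(0.5719475421079637), array([ 0.0027,  0.001 , -1.    ])) 0.013129327963190315 [-1.2  3.9  8.2] [ 0.9   0.24 -0.01]
(array([419.50970224, 179.87174058]), np.float64(25.4375)) [ 0.667  -0.3952  0.012 ]
(array([423.26815723, 281.30774288]), np.float64(16.0625)) [ 0.3619 -0.3972  0.012 ]
```

Emit:
{"name": "send_rows", "arguments": {"deltas": [[0,0,0,-0.02,0,0,0],[0,0,0,-0.04,0,0,0],[0,0,0,-0.07,0,0,0],[0,0,0,-0.1,0,0,0],[0,0,0,-0.1,0,0,0],[0,0,0,-0.1,0,0,0]]}}

```text
clock: 44.93
tcp_pos: [0.5156, -0.3943, 0.0437]
orientation: [3.14, 0.015, 0.004]
contact_force: [-0.3, -0.1, -3.6]
grip_width: 0.0129
```

```bash
python3 - <<'E'
from cov import *
import pickle
o=r.get_obs();P=o['tcp_pos'];print(o['clock'],P.round(4),yaw(),o['grip_width'],o['contact_force'].round(1),o['moment'].round(2))
T=grab('top');S=grab('side');pickle.dump((T,S),open('p.pkl','wb'))
z=P[2]-.0291+.012
for q in((419.5,179.9),(423.3,281.3)):
    p=darkspot(T,q);print(p,ray(T,p[0],z).round(4))
for q in((405.4,338.5),(269.7,341.5)):
    p=darkspot(S,q,6);print(p,ray(S,p[0],z).round(4))
g=cv2.resize(S['pixels'][280:390,240:440],None,fx=4,fy=4,interpolation=cv2.INTER_CUBIC)
cv2.imwrite('pics/p1.png',cv2.cvtColor(g,cv2.COLOR_RGB2BGR))
E
```

```text
44.9333 [ 0.5156 -0.3943  0.0437] (np.float64(0.5311042877975358), array([ 0.0024, -0.0013, -1.    ])) 0.012868269046555207 [-0.3 -0.1 -3.6] [-0.05 -0.05  0.01]
(array([420.77842503, 179.01334446]), np.float64(25.203125)) [ 0.6663 -0.3957  0.0266]
(array([424.77767942, 281.43449148]), np.float64(16.875)) [ 0.3616 -0.3982  0.0266]
(array([406.28920699, 339.9207303 ]), np.float64(43.546875)) [ 0.6672 -0.3922  0.0266]
(array([269.21700644, 344.39247139]), np.float64(8.53125)) [ 0.364  -0.3984  0.0266]
```

View pics/p1.png

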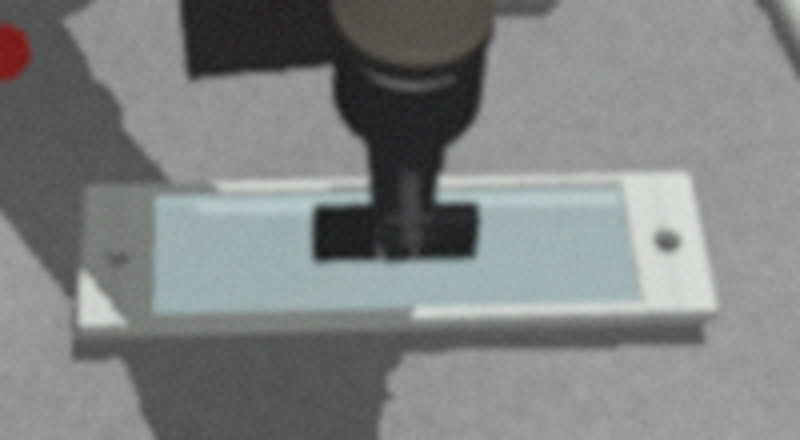

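Emit:
{"name": "send_rows", "arguments": {"deltas": [[0,0,0,-0.08,0,0,0],[0,0,0,-0.2,0,0,0],[0,0,0,-0.35,0,0,0],[0,0,0,-0.5,0,0,0],[0,0,0,-0.65,0,0,0],[0,0,0,-0.77,0,0,0],[0,0,0,-0.82,0,0,0],[0,0,0,-0.83,0,0,0]]}}

```text
clock: 45.7
tcp_pos: [0.5158, -0.3947, 0.17]
orientation: [3.139, 0.014, 0.007]
contact_force: [-0.4, 0.5, -4.1]
grip_width: 0.0132
```

Emit:
{"name": "send_rows", "arguments": {"deltas": [[0,0,-0.03,0,0,0,-0.01],[0,0.01,-0.09,0,0,0,-0.03],[0,0.03,-0.15,0,0,0,-0.06],[0,0.05,-0.22,0,0,0,-0.09],[0,0.08,-0.3,0,0,0,-0.12],[0,0.11,-0.38,0,0,0,-0.15],[0,0.14,-0.46,0,0,0,-0.18],[0,0.17,-0.54,0,0,0,-0.21],[0,0.2,-0.62,0,0,0,-0.24],[0,0.23,-0.7,0,0,0,-0.27],[0,0.26,-0.78,0,0,0,-0.3],[0,0.28,-0.85,0,0,0,-0.33],[0,0.29,-0.91,0,0,0,-0.36],[0,0.3,-0.96,0,0,0,-0.39],[0,0.3,-0.99,0,0,0,-0.42],[0,0.3,-1.0,0,0,0,-0.445],[0,0.3,-1.0,0,0,0,-0.465],[0,0.3,-1.0,0,0,0,-0.4745],[0,0.3,-1.0,0,0,0,-0.4745],[0,0.3,-1.0,0,0,0,-0.4745]]}}

```text
clock: 47.37
tcp_pos: [0.5581, -0.243, 0.1667]
orientation: [2.299, 2.141, -0.0]
contact_force: [1.0, 0.1, -4.0]
grip_width: 0.0131
```

```bash
python3 - <<'E'
from cov import *
o=r.get_obs();P=o['tcp_pos'];print(o['clock'],P.round(4),yaw(),o['grip_width'],o['contact_force'].round(1),o['moment'].round(2))
print(plan([.6162,-.0355,.165],85.94))
E
```

```text
47.3667 [ 0.5581 -0.243   0.1667] (np.float64(85.93956145989667), array([-0.e+00, -1.e-04, -1.e+00])) 0.01306202882451615 [ 1.   0.1 -4. ] [-0.   -0.01 -0.05]
([1.4073, 0.2886, 0.011], [-0.0, 0.0, -0.0])
```

Emit:
{"name": "send_rows", "arguments": {"deltas": [[0,0.04,0.01,0,0,0,0],[0,0.11,0.023,0,0,0,0],[0,0.2,0.04,0,0,0,0],[0,0.3,0.06,0,0,0,0],[0,0.4,0.08,0,0,0,0],[0,0.5,0.1,0,0,0,0],[0,0.6,0.123,0,0,0,0],[0,0.7,0.144,0,0,0,0]]}}

```text
clock: 48.03
tcp_pos: [0.5884, -0.1374, 0.1677]
orientation: [2.296, 2.143, 0.002]
contact_force: [1.0, -0.2, -3.2]
grip_width: 0.0131
```

Emit:
{"name": "send_rows", "arguments": {"deltas": [[0,0.1,0.02,0,0,0,0],[0,0.2,0.04,0,0,0,0],[0,0.3,0.06,0,0,0,0],[0,0.4,0.08,0,0,0,0],[0,0.5,0.1,0,0,0,0],[0,0.59,0.12,0,0,0,0],[0,0.66,0.135,0,0,0,0],[0,0.7,0.143,0.01,0,0,0],[0,0.7073,0.1446,0.011,0,0,0],[0,0.7073,0.1446,0.011,0,0,0],[0,0.7073,0.1446,0.011,0,0,0]]}}

```text
clock: 48.95
tcp_pos: [0.6167, -0.0372, 0.1661]
orientation: [2.298, 2.138, 0.0]
contact_force: [-0.3, -0.6, -4.0]
grip_width: 0.0131
```

```bash
python3 - <<'E'
from cov import *
import pickle
o=r.get_obs();P=o['tcp_pos'];print(o['clock'],P.round(4),yaw(),o['contact_force'].round(1),o['moment'].round(2))
T=grab('top');S=grab('side');pickle.dump((T,S),open('q.pkl','wb'))
T0=pickle.load(open('top0.pkl','rb'));T1,S1=pickle.load(open('o.pkl','rb'))
for n,p in(('pin0',(.6054,-.1875)),('pin1',(.627,.1164))):
    uv=proj(T1,[[*p,.06],[*p,.095]]);m=uv.mean(0)
    for d in(T0,T1):
        q=darkspot(d,m,4);print(n,'pred base/tip',uv.round(1).tolist(),'blob',q,ray(d,q[0],.0775).round(4))
a=np.radians(yaw()[0]);z=P[2]-.0291+.012
for sgn in(-1,1):
    k=P[:2]+sgn*.152*np.array([np.cos(a),np.sin(a)])
    uv=proj(T,[*k,z])[0]; us=proj(S,[*k,z])[0]
    q=darkspot(T,uv);qs=darkspot(S,us);print('hole',sgn,'kin',k.round(4),'px',uv.round(1),'T',q,ray(T,q[0],z).round(4),'S',us.round(1),qs,ray(S,qs[0],z).round(4))
g=cv2.resize(T['pixels'][150:240,220:380],None,fx=4,fy=4,interpolation=cv2.INTER_CUBIC)
g1=np.hstack([cv2.resize(T1['pixels'][175:215,x:x+40],None,fx=8,fy=5,interpolation=cv2.INTER_CUBIC) for x in(230,335)])
cv2.imwrite('pics/q1.png',cv2.cvtColor(np.vstack([g,g1]),cv2.COLOR_RGB2BGR))
E
```

```text
48.95 [ 0.6167 -0.0372  0.1661] (np.float64(85.86262164558254), array([ 0.0018, -0.0017, -1.    ])) [-0.3 -0.6 -4. ] [-0.05  0.01 -0.02]
pin0 pred base/tip [[352.2, 197.7], [353.1, 195.4]] blob (array([353.81881801, 198.04964705]), np.float64(27.328125)) [ 0.601  -0.1907  0.0775]
pin0 pred base/tip [[352.2, 197.7], [353.1, 195.4]] blob (array([353.77947776, 198.07216151]), np.float64(27.390625)) [ 0.6009 -0.1906  0.0775]
pin1 pred base/tip [[247.3, 191.2], [245.2, 188.7]] blob (array([247.44076007, 191.14445481]), np.float64(15.03125)) [0.6236 0.1131 0.0775]
pin1 pred base/tip [[247.3, 191.2], [245.2, 188.7]] blob (array([247.42945596, 191.1732772 ]), np.float64(15.0)) [0.6235 0.1131 0.0775]
hole -1 kin [ 0.6057 -0.1888] px [355.  191.5] T (array([356.12602885, 191.74027361]), np.float64(32.765625)) [ 0.6049 -0.1918  0.149 ] S [374.  236.5] (array([374.12677041, 236.07752539]), np.float64(27.875)) [ 0.6062 -0.1874  0.149 ]Traceback (most recent call last):
  File "<stdin>", line 14, in <module>
  File "cov.py", line 6, in darkspot
    cc=min(range(1,n),key=lambda i:np.hypot(*(c[i]-half*k))-s[i,4]*.02)
ValueError: min() iterable argument is empty
```

```bash
python3 - <<'E'
from cov import *
import pickle
T,S=pickle.load(open('q.pkl','rb'));T0=pickle.load(open('top0.pkl','rb'));T1,S1=pickle.load(open('o.pkl','rb'))
c=lambda d,x,y,w,h,k:cv2.resize(d['pixels'][y:y+h,x:x+w],None,fx=k,fy=k,interpolation=cv2.INTER_CUBIC)
r1=np.hstack([c(T0,237,180,20,25,10),c(T0,342,185,20,25,10),c(S1,355,170,25,25,8)[:, :200],c(S1,355,235,25,40,6)[:,:150]]) if 0 else None
rows=[np.hstack([c(T1,237,178,20,25,10),c(T1,342,183,20,25,10),c(S1,357,170,20,25,10),c(S1,357,240,20,25,10)]),
      np.hstack([c(T,232,170,20,25,10),c(T,346,180,20,25,10),c(S,357,150,20,25,10),c(S,364,225,20,25,10)])]
cv2.imwrite('pics/q1.png',cv2.cvtColor(np.vstack(rows),cv2.COLOR_RGB2BGR))
a=np.radians(85.86);z=.1661-.0291+.012
k=np.array([.6167,-.0372])+.152*np.array([np.cos(a),np.sin(a)]);print(proj(T,[*k,z]),proj(S,[*k,z]))
E
```

```text
[[242.54256614 184.36514131]] [[369.81552853 159.55019572]]
```

View pics/q1.png

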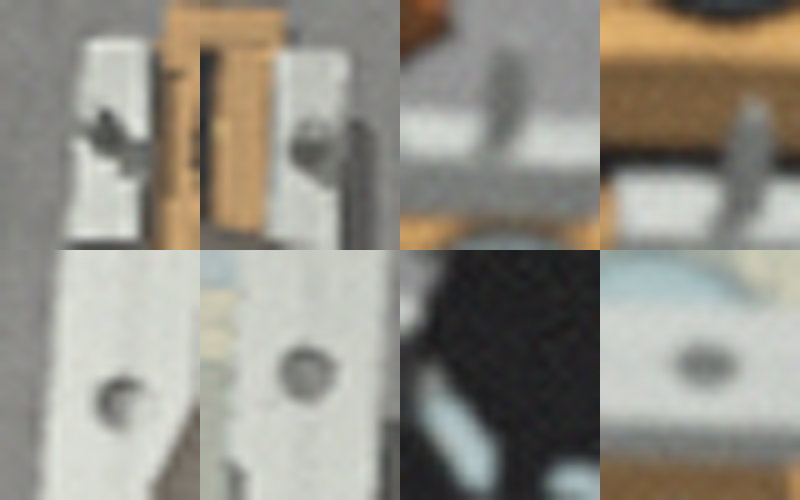

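```bash
python3 - <<'E'
from cov import *
import pickle
T,S=pickle.load(open('q.pkl','rb'))
z=.149
h0=ray(T,(356.2,191.85),z);h1=ray(T,(243.75,184.75),z);e=h1-h0
p0=ray(T,(352.5,197.4),.06);p1=ray(T,(247.4,191.4),.06);f=p1-p0
print('T holes',h0.round(4),h1.round(4),np.linalg.norm(e).round(4),'mid',((h0+h1)/2).round(4),'yaw',np.degrees(np.arctan2(e[1],e[0])).round(2))
print('T posts',p0.round(4),p1.round(4),np.linalg.norm(f).round(4),'mid',((p0+p1)/2).round(4),'yaw',np.degrees(np.arctan2(f[1],f[0])).round(2))
print('S hole0',ray(S,(374.25,236.06),z).round(4),'pin0 tip',ray(S,(372.05,249.05),.095).round(4),'base',ray(S,(370.05,263),.06).round(4))
print('S pin1 tip',ray(S,(367.55,174.55),.095).round(4),'base',ray(S,(365.55,185),.06).round(4))
E
```

```text
T holes [ 0.6046 -0.192   0.149 ] [0.6266 0.1111 0.149 ] 0.3039 mid [ 0.6156 -0.0404  0.149 ] yaw 85.84
T posts [ 0.6061 -0.1883  0.06  ] [0.6264 0.1161 0.06  ] 0.3051 mid [ 0.6163 -0.0361  0.06  ] yaw 86.19
S hole0 [ 0.6065 -0.1873  0.149 ] pin0 tip [ 0.6075 -0.1775  0.095 ] base [ 0.6044 -0.1914  0.06  ]
S pin1 tip [0.6264 0.1169 0.095 ] base [0.6233 0.1131 0.06  ]
```

```bash
python3 - <<'E'
from m import *
print(plan([.6174,-.0329,.122],86.05))
E
```

```text
([0.0307, 0.0015, 0.2949], [0.0007, 0.0004, -0.0012])
```

Emit:
{"name": "send_rows", "arguments": {"deltas": [[0,0.02,0.001,0,0.0007,0.0004,-0.0012],[0,0.03,0.0015,0.04,0.0007,0.0004,-0.0012],[0,0.03,0.0015,0.1,0.0007,0.0004,-0.0012],[0,0.03,0.0015,0.17,0.0007,0.0004,-0.0012],[0,0.03,0.0015,0.23,0.0007,0.0004,-0.0012],[0,0.03,0.0015,0.27,0.0007,0.0004,-0.0012],[0,0.03,0.0015,0.29,0.0007,0.0004,-0.0012],[0,0.03,0.0015,0.295,0.0007,0.0004,-0.0012],[0,0.03,0.0015,0.295,0.0007,0.0004,-0.0012]]}}

```text
clock: 49.8
tcp_pos: [0.6176, -0.0318, 0.1216]
orientation: [-2.294, -2.145, 0.0]
contact_force: [0.8, 0.6, -4.3]
grip_width: 0.013
```

```bash
python3 - <<'E'
from cov import *
import pickle
o=r.get_obs();P=o['tcp_pos'];print(o['clock'],P.round(4),yaw(),o['contact_force'].round(1),o['moment'].round(2))
T=grab('top');S=grab('side');pickle.dump((T,S),open('s.pkl','wb'))
a=np.radians(yaw()[0]);z=P[2]-.0171
for sgn in(-1,1):
    k=P[:2]+sgn*.152*np.array([np.cos(a),np.sin(a)])+[-.0011,-.003]
    uv=proj(T,[*k,z])[0]
    x,y=(uv-6).astype(int);g=cv2.cvtColor(T['pixels'][y:y+13,x:x+13],cv2.COLOR_RGB2GRAY);print(sgn,'hole px',uv.round(1),'origin',x,y);print(g)
E
```

```text
49.8 [ 0.6176 -0.0318  0.1216] (np.float64(86.15272960948457), array([-3.e-04,  3.e-04, -1.e+00])) [ 0.8  0.6 -4.3] [-0.05  0.01 -0.02]
-1 hole px [353.  194.4] origin 346 188
[[175 192 206 207 206 204 203 200 197 201 204 203 202]
 [188 207 210 210 210 208 206 202 198 204 206 202 203]
 [185 206 209 206 206 209 204 201 202 202 200 204 206]
 [183 209 208 209 212 205 199 195 198 202 207 207 206]
 [179 210 211 205 207 195 154 139 159 194 205 201 206]
 [192 209 210 203 183 145 109 105 112 147 189 207 205]
 [192 210 210 213 181 119 125 134 125 123 177 209 204]
 [192 210 211 212 190 124 129 166 138 129 180 210 209]
 [191 209 210 210 196 149 142 153 129 150 198 207 207]
 [183 211 209 206 211 197 147 132 145 185 211 207 205]
 [198 211 210 198 200 209 208 207 205 209 207 206 206]
 [201 208 211 210 212 210 202 204 204 206 208 206 209]
 [197 211 211 211 213 211 203 202 204 206 209 206 202]]
1 hole px [244.5 188.1] origin 238 182
[[185 219 219 217 220 220 214 207 211 214 214 213 217]
 [190 216 218 217 220 218 214 211 212 213 214 216 218]
 [190 217 218 218 218 219 214 211 210 214 213 216 218]
 [196 220 218 220 219 212 198 190 208 215 217 217 215]
 [194 221 218 219 211 174 132 130 169 204 219 217 193]
 [201 218 219 217 181 107 106 114 120 171 220 204 150]
 [207 220 220 208 153 109 134 149 139 151 209 185 115]
 [206 219 219 213 163 119 152 191 177 157 202 154 108]
 [213 223 221 222 192 147 143 145 156 188 189 117 111]
 [212 219 217 213 209 200 169 157 189 208 157 107 113]
 [223 221 217 220 222 222 218 204 204 188 118 110 115]
 [224 221 219 219 216 219 217 218 206 157 109 110 121]
 [224 219 219 219 218 215 215 211 184 118 113 113 116]]
```

The pin tips show inside both holes, centred within about 0.5 mm. Now I'll descend slowly, watching force.

Emit:
{"name": "send_rows", "arguments": {"deltas": [[0,-0.003,0,0.01,0,0,0],[0,-0.003,0,0.02,0,0,0],[0,-0.003,0,0.03,0,0,0],[0,-0.003,0,0.04,0,0,0],[0,-0.003,0,0.05,0,0,0],[0,-0.003,0,0.06,0,0,0],[0,-0.003,0,0.07,0,0,0],[0,-0.003,0,0.08,0,0,0],[0,-0.003,0,0.08,0,0,0]]}}

```text
clock: 50.65
tcp_pos: [0.6174, -0.032, 0.1095]
orientation: [-2.294, -2.145, 0.0]
contact_force: [-0.0, 0.2, -4.7]
grip_width: 0.0131
```

```bash
python3 - <<'E'
from m import *
o=r.get_obs();print(o['clock'],o['tcp_pos'].round(4),yaw(),o['contact_force'].round(1),o['moment'].round(2))
E
```

```text
50.65 [ 0.6174 -0.032   0.1095] (np.float64(86.16373706502202), array([-7.e-04,  5.e-04, -1.e+00])) [-0.   0.2 -4.7] [ 0.02 -0.01  0.  ]
```

Emit:
{"name": "send_rows", "arguments": {"deltas": [[0,0,0,0.01,0,0,0],[0,0,0,0.02,0,0,0],[0,0,0,0.03,0,0,0],[0,0,0,0.04,0,0,0],[0,0,0,0.05,0,0,0],[0,0,0,0.06,0,0,0],[0,0,0,0.07,0,0,0],[0,0,0,0.08,0,0,0],[0,0,0,0.09,0,0,0],[0,0,0,0.1,0,0,0],[0,0,0,0.1,0,0,0]]}}

```text
clock: 51.57
tcp_pos: [0.6174, -0.032, 0.0945]
orientation: [-2.294, -2.145, 0.0]
contact_force: [0.5, -0.4, -4.8]
grip_width: 0.0131
```

```bash
python3 - <<'E'
from m import *
o=r.get_obs();print(o['clock'],o['tcp_pos'].round(4),yaw(),o['contact_force'].round(1),o['moment'].round(2))
E
```

```text
51.5667 [ 0.6174 -0.032   0.0945] (np.float64(86.16512003241102), array([-6.e-04,  5.e-04, -1.e+00])) [ 0.5 -0.4 -4.8] [ 0.03  0.04 -0.02]
```

Free of contact so far. Last few millimetres in small steps, to the touch.

Emit:
{"name": "send_rows", "arguments": {"deltas": [[0,0,0,0.007,0,0,0],[0,0,0,0.014,0,0,0],[0,0,0,0.02,0,0,0],[0,0,0,0.026,0,0,0],[0,0,0,0.03,0,0,0],[0,0,0,0.03,0,0,0]]}}

```text
clock: 52.07
tcp_pos: [0.6175, -0.032, 0.0902]
orientation: [-2.294, -2.145, -0.0]
contact_force: [-0.4, 0.2, -3.4]
grip_width: 0.0131
```

Emit:
{"name": "send_rows", "arguments": {"deltas": [[0,0,0,0.003,0,0,0],[0,0,0,0.006,0,0,0],[0,0,0,0.006,0,0,0]]}}

```text
clock: 52.32
tcp_pos: [0.6176, -0.032, 0.0894]
orientation: [-2.294, -2.145, -0.0]
contact_force: [0.5, -0.5, -4.9]
grip_width: 0.0136
```

```bash
python3 - <<'E'
from m import *
o=r.get_obs();print(o['clock'],o['tcp_pos'].round(4),yaw(),o['contact_force'].round(1),o['moment'].round(2))
E
```

```text
52.3167 [ 0.6176 -0.032   0.0894] (np.float64(86.1573935536762), array([-1.e-04,  5.e-04, -1.e+00])) [ 0.5 -0.5 -4.9] [ 0.03  0.   -0.04]
```

Emit:
{"name": "send_rows", "arguments": {"deltas": [[0,0,0,0.003,0,0,0],[0,0,0,0.006,0,0,0],[0,0,0,0.006,0,0,0]]}}

```text
clock: 52.57
tcp_pos: [0.6177, -0.0321, 0.0891]
orientation: [-2.294, -2.145, -0.001]
contact_force: [-2.6, 0.4, 3.2]
grip_width: 0.0132
```

Emit:
{"name": "send_rows", "arguments": {"deltas": [[0,0,0,0.003,0,0,0],[0,0,0,0.006,0,0,0],[0,0,0,0.006,0,0,0]]}}

```text
clock: 52.82
tcp_pos: [0.6177, -0.0321, 0.0891]
orientation: [-2.294, -2.145, -0.002]
contact_force: [-6.0, 0.0, 11.8]
grip_width: 0.0129
```

Seated at the expected height (0.0891) with contact force rising. I'll ease off, release and rise.

Emit:
{"name": "send_rows", "arguments": {"deltas": [[0,0,0,-0.005,0,0,0],[0,0,0,-0.007,0,0,0],[0.1,0,0,-0.007,0,0,0],[0.3,0,0,-0.007,0,0,0],[0.6,0,0,-0.007,0,0,0],[0.9,0,0,-0.007,0,0,0],[1,0,0,-0.007,0,0,0],[1,0,0,-0.007,0,0,0],[1,0,0,-0.05,0,0,0],[1,0,0,-0.15,0,0,0],[1,0,0,-0.35,0,0,0],[1,0,0,-0.6,0,0,0],[1,0,0,-0.85,0,0,0],[1,0,0,-1,0,0,0],[1,0,0,-1,0,0,0]]}}

```text
clock: 54.07
tcp_pos: [0.6207, -0.033, 0.244]
orientation: [2.291, 2.141, 0.013]
contact_force: [0.8, -0.5, 1.0]
grip_width: 0.0856
```

Emit:
{"name": "send_rows", "arguments": {"deltas": [[1,-0.3,-0.2,-0.1,0,0,0],[1,-0.6,-0.4,-0.1,0,0,0],[1,-0.9,-0.6,-0.1,0,0,0],[1,-1,-0.7,-0.1,0,0,0],[1,-1,-0.7,-0.1,0,0,0],[1,-1,-0.7,-0.1,0,0,0]]}}

```text
clock: 54.57
tcp_pos: [0.4989, -0.1794, 0.2529]
orientation: [-2.303, -2.136, 0.001]
contact_force: [-0.9, -0.3, 0.3]
grip_width: 0.0856
```

Emit:
{"name": "send_rows", "arguments": {"deltas": [[1,-0.3,0,0,0,0,0],[1,-0.6,0,0,0,0,0],[1,-0.9,0,0,0,0,0],[1,-1,0,0,0,0,0],[1,-1,0,0,0,0,0],[1,-1,0,0,0,0,0]]}}

```text
clock: 55.07
tcp_pos: [0.4927, -0.3255, 0.2521]
orientation: [-2.297, -2.143, 0.001]
contact_force: [0.3, 0.5, 0.4]
grip_width: 0.0859
```

```bash
python3 - <<'E'
from m import *
import pickle
o=r.get_obs();print(o['clock'],o['tcp_pos'].round(4),o['contact_force'].round(1))
T=grab('top');S=grab('side');pickle.dump((T,S),open('t.pkl','wb'))
a=cv2.resize(T['pixels'][100:300,90:390],None,fx=1.6,fy=1.6);b=cv2.resize(S['pixels'][150:300,270:420],None,fx=2.1333,fy=2.1333)
cv2.imwrite('pics/t1.png',cv2.cvtColor(np.hstack([a,b]),cv2.COLOR_RGB2BGR));print(a.shape,b.shape)
E
```

```text
55.0667 [ 0.4927 -0.3255  0.2521] [0.3 0.5 0.4]
(320, 480, 3) (320, 320, 3)
```

View pics/t1.png

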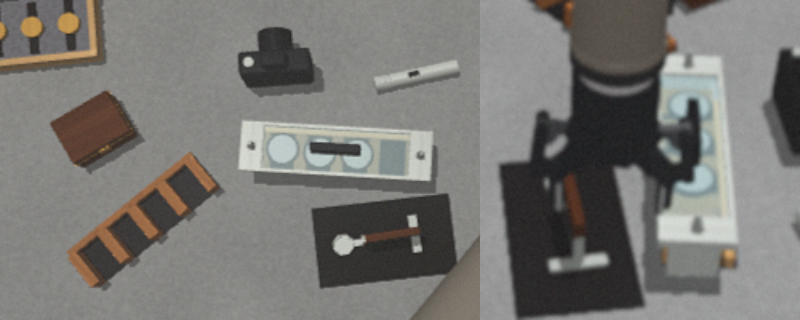

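```bash
python3 -c "
from bench import r
print(r.hand_in())"
```

```text
the job is handed in; nothing more can be done
None
```

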